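Hang the sample pail on the stand

TASK

Clear the bench of the small metal sample pail: while the pail stays standing where it is, swing its handle bail up from lying flat until it stands upright; then lift the pail by the bail's orange tab and hang the bail in the hook of the stand. Leave the pail hanging still and upright, clear of everything below, with the crucible still inside, and do not disturb the ceramic boat, the vial and the marker.

Things in the scene. Friction and masses are not known exactly. Their poses are not given: they have to be found in the camera images.
- pail: Open metal pail, 56 mm wide at the foot, 68 mm at the rim, 58 mm high, about 0.28 kg; origin at the centre of its underside, z up. Its bail turns on two ears at +y and -y (80 mm apart), 50 mm above the underside. The bail starts lying nearly flat, sticking out towards the pail's -x side (roughly towards the robot).
- bail (a joint): Angle of the bail about the pail's y axis, rad: 0 = flat, level, out to the pail's -x; 1.57 = upright; it would reach 3.05 on the other side. The hinge has a little friction (about 0.014 N m): the bail stays where it is put within about 0.7 rad of upright, else it falls; it also lets the pail swing a little when carried. It can be raised by pushing up under the tab with the closed fingers tilted, and does not collide with the pail.
- bail_apex (a point): Point on the axis of the bail's wire (5 mm thick) at its middle, 62 mm from the hinge line. The wire makes a blunt roof shape (31 degrees of slope either side) whose peak is here, so it centres itself on a hook. This point's -x points from the hinge outward along the bail, its y along the hinge line, its z across the bail.
- bail_tab (a point): Centre of the orange tab that stands on the bail's middle, beyond the wire, 93 mm from the hinge line; 50 mm long (68 to 118 mm from the hinge), 24 mm wide along the hinge line, 10 mm thick across the bail. Axes as bail_apex. Upright, the tab is pinched from above across its 10 mm; grip its upper half so that the fingertips stay above the hook.
- stand: Fixed grey stand: base plate 190 x 110 x 12 mm (x from -60 to +130 mm), a 12 mm post at x = +105 mm, 180 mm high, with a blue clamp block (26 x 24 x 22 mm, plus a thumbscrew on +y) at 162 mm height holding the hook. Origin on the work surface under the hook's saddle; the hook's open tip points to -x, z is up.
- hook_saddle (a point): Lowest point of the hook's upturned bend, on the axis of its 7 mm rod, 150 mm above the work surface; axes as the stand. The rod's axis rises 13 mm to the open tip at x = -20 mm and 12 mm to the straight arm from x = +26 mm back to the post. When the bail hangs in it, bail_apex lies about 7 mm above this point, and the pail's underside about 45 mm above the work surface.
- crucible: White porcelain crucible, 36 mm wide, 30 mm high, 35 g, loose inside the pail on its floor (4 mm thick); origin at the centre of its underside.
- boat: White ceramic boat 18 x 75 x 12 mm lying on the bench, origin under its centre; leave it alone.
- vial: Glass vial with black cap, 25 mm wide, 54 mm high, standing on the bench, origin under its centre; leave it alone.
- marker: White marker with a blue cap, 11 x 130 x 12 mm, lying on the bench along its y, origin under its centre; leave it alone.

How it is judged (in metres and radians):
On the way, in this order (a step that is already met when the one before it is completed fails the run):
1. the bail stands upright (within 0.35 rad) while the pail stands on the bench where it started (within 4 cm) (value of joint bail between 1.22 and 1.92 rad and height (world z) of pail below 0.006 m and angle between pail's own z axis and vertical below 0.1 rad and distance of pail from where it was at the start of the episode below 0.04 m), for 0.2 s.
2. the bail hangs in the hook and carries the pail (x of bail_apex in the frame of hook_saddle between -0.012 and 0.012 m and y of bail_apex in the frame of hook_saddle between -0.015 and 0.015 m and z of bail_apex in the frame of hook_saddle between 0 and 0.018 m and height (world z) of pail above 0.025 m and contact force between pail and stand above 1.2 N), for 0.2 s.
At the end, for the whole second after the job is handed in: The bail's middle lies in the hook's bend (within 12 mm along the hook, 15 mm across); the hook carries the pail, its underside over 25 mm above the bench, tilt under 0.3 rad, bail within 0.35 rad of upright, nearly still (0.06 m/s, 0.8 rad/s), with the crucible inside (all of step 2 and angle between pail's own z axis and vertical below 0.3 rad and linear speed of pail below 0.06 m/s and angular speed of pail below 0.8 rad/s and value of joint bail between 1.22 and 1.92 rad and horizontal distance between crucible and pail below 0.022 m and z of crucible in the frame of pail between -0.003 and 0.02 m); the robot touches nothing.
It fails at once if the pail is tipped by more than 0.6 rad (angle between pail's own z axis and vertical above 0.6 rad).
It fails at once if the crucible leaves the pail (distance between crucible and pail above 0.05 m).
It fails at once if the boat, vial or marker is moved by more than 3 cm, or the vial knocked over (distance of any of boat, vial, marker from where it was at the start of the episode above 0.03 m or angle between vial's own z axis and vertical above 0.5 rad).
It also fails if it takes over 67 s, if anything falls off the work surface, if the arm or the gripper's body presses on something with over 40 N, if the wrist force passes 120 N, or if a joint passes its speed limit or range.

ROBOT

A 7-joint arm with a two-finger parallel gripper is mounted at the origin on a cart in front of the work surface, level with it; the furniture and walls round the work are solid. World frame = base frame: x ahead of the robot, y to its left, z up, the work surface at z = 0. Lengths are in mm, angles in rad, forces in N, time in s.
With the tool pointing down it reaches from about 400 to 850 mm from the base axis. Payload 6.9 kg.
Tool frame: the origin (TCP) lies at the very end of the fingers, on their centre line; the grasp point (between the pads) lies bot.grasp_offset behind it (bot.grasp_offset is the distance from the TCP to the grasp point, in mm); z points along the fingers, y is the line along which they close (so a half turn about z gives the same grasp; the last joint's range is limited). The gripper opens to 85 mm and grips with 20 to 120 N. Pads are 22 mm wide; open, the fingers measure 114 mm over their backs; the gripper's body (76 mm by 85 mm) begins 54 mm behind the grasp point. The pads swing forward as they close: fully open they stand 13 mm farther back than shut.
Start: joints at [1.438, 0.507, -0.238, 1.5, 0.126, 1.149, -0.155], TCP at [147.199, -607.407, 203.275] pointing down, gripper open.
Joint ranges: [-3.08, 3.08], [-0.24, 2.05], [-1.43, 1.35], [0, 2.5], [-1.52, 4.66], [0.17, 1.96], [-2.89, 2.89]. Speed limits (rad/s): [2.39, 2.39, 3.14, 3.14, 3.14, 3.14, 3.14].

INTERFACE

Orientations are given as a 3x3 rotation matrix whose columns are the frame's x, y, z axes.
In Python, from plant import bot gives the robot as it stands.
- The arm moves only by the tool step_arm, never from a script. Its argument "deltas" is a list of rows, each a list of 4 numbers: the shift along the tool's x, y, z in cm, then the turn about the tool's z in rad. In form: [[x, y, z, roll], ...]. A call has 1 to 10 rows; each row is the pose to reach, as a shift and turn from the pose commanded when the call began, along the tool's axes at that moment; what a row does not reach only later rows make up. A row lasts 1/12 s, in which the tool goes at most 41.7 mm and 7.16 degrees, less where a joint would pass 70% of its speed; a pose out of reach is approached as far as the arm can. A call with a gripper value outside its range is refused whole. "jaw" is the finger opening in cm, from 0 to 8.54, set as the call begins (left out, the last holds). The fingers move at their own pace and stop on an object; "grip_force" is the grip in N (left out, the last holds). Time passes only in rows, so rows that repeat a pose let the fingers close. It gives the time, the measured TCP pose, the force, the opening and the grip force at its end, in the units of the state.
- bot.get_state(): the state, without advancing time (a new reading comes with each control period).
- bot.get_image(name): name is "scene" or "top" or "wrist"; returns the picture (480x640x3 uint8, red, green, blue); there is no depth.
- bot.camera_model(name): a dict with "intrinsics" (3x3 intrinsics, pixels), "pose" (4x4, takes a point from camera to world coordinates). Camera axes: x right, y down, z forward; pixel columns grow to the right and rows downward; lengths in mm; the calibration is good to about 2 mm. A picture is of the moment at which its call begins: read the wrist's pose just before it. camera_model takes no time and is no camera call; for the wrist camera it gives the pose at the moment of the call.
- bot.hand_in(): hands the job in; it is judged then, once.
The state is a dict: "time": time; "joints": joint angles; "dq": joint speeds; "tau": joint torques, N m; "tool_pos": TCP position; "orientation": TCP orientation; "force": force on the tool from outside, world axes, zero at the start; "wrist_torque": the same for the moment, N m; "finger_gap": opening from 0.0 (shut) to 1.0 (fully open); "finger_force": force on a finger pad.
Only numpy, scipy, OpenCV 4.12 (cv2) and the standard library are available. Lean on these libraries where they do the work, as an engineer would, in place of code of your own. Each camera call takes 0.05 s, during which the arm holds its last target. There are 200 camera calls.

## Working session

There is one attempt and no reset: what is moved stays moved. The work goes in short steps, Python scripts to look and compute and a tool call to move; the robot and the scene stay as the last step left them, time stands still between calls to the robot, and variables do not carry over. Pictures are saved under pics/ and viewed, at most 10 in all, crops included, and the job is handed in when it is done.

Besides the shell and the picture viewer there is one more tool, called after "Emit:" by a JSON object that holds its "api" and its "payload", one argument or row to a line. step_arm: Moves the arm, as the interface text tells. Its arguments: {"type":"object","properties":{"deltas":{"type":"array"},"jaw":{"type":"number"},"grip_force":{"type":"number"}},"required":["deltas"]}

```bash
mkdir -p pics; ls; python3 - <<'E'
from plant import bot
import cv2,numpy as np
s=bot.get_state();print(s['time'],s['tool_pos'],np.round(s['orientation'],3),bot.grasp_offset)
for n in("scene","top"):
    m=bot.camera_model(n);print(n,np.round(m['intrinsics'],1).tolist(),np.round(m['pose'],3).tolist())
    cv2.imwrite(f'pics/{n}0.png',bot.get_image(n)[:,:,::-1])
E
```

```text
pics
0.0 [ 146.98936522 -606.91661257  202.43076567] [[ 0.972  0.236 -0.001]
 [ 0.236 -0.972  0.002]
 [-0.    -0.002 -1.   ]] 18.700000000000003
scene [[525.3, 0.0, 317.7], [0.0, 525.3, 244.0], [0.0, 0.0, 1.0]] [[-0.507, -0.389, 0.769, -96.578], [-0.862, 0.221, -0.456, 394.343], [0.008, -0.894, -0.447, 506.81], [0.0, 0.0, 0.0, 1.0]]
top [[616.1, 0.0, 317.3], [0.0, 616.1, 238.8], [0.0, 0.0, 1.0]] [[0.001, -0.989, 0.149, 434.014], [-0.999, -0.007, -0.039, 26.203], [0.039, -0.149, -0.988, 1032.457], [0.0, 0.0, 0.0, 1.0]]
```

View pics/top0.png

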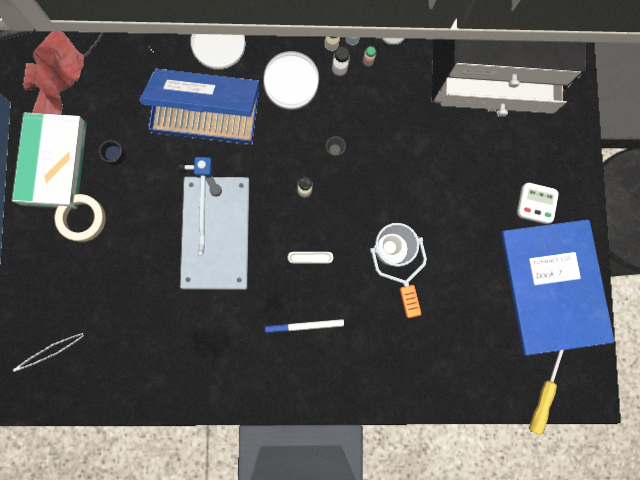

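View pics/scene0.png

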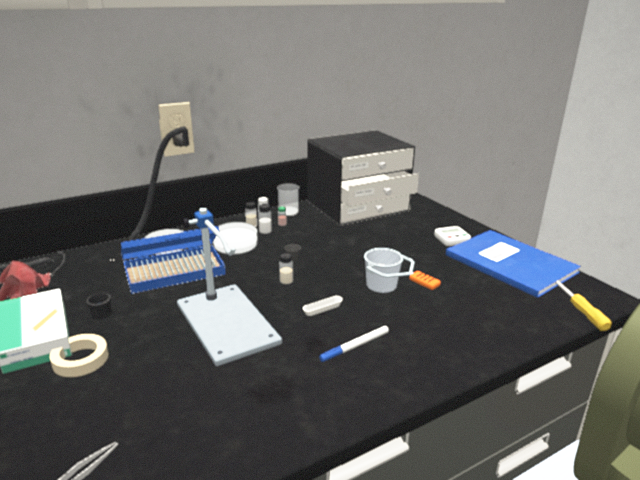

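Top view: pail at about (397,245), orange tab (411,301), hook running from its blue clamp (203,166) to its tip near (200,253), boat (310,257), vial (305,188), marker (305,326). The scene view agrees. Next I'll triangulate these.

```bash
cat > h.py <<'E'
import cv2,numpy as np
def ray(m,p):
    K=m['intrinsics'];T=m['pose'];d=T[:3,:3]@np.linalg.solve(K,[p[0],p[1],1.]);return T[:3,3],d/np.linalg.norm(d)
def plane(m,p,z):
    o,d=ray(m,p);return o+d*(z-o[2])/d[2]
def tri(m1,p1,m2,p2):
    o1,d1=ray(m1,p1);o2,d2=ray(m2,p2)
    t=np.linalg.lstsq(np.c_[d1,-d2],o2-o1,rcond=None)[0];a=o1+t[0]*d1;b=o2+t[1]*d2
    return (a+b)/2,np.linalg.norm(a-b)
def orange(im):
    h=cv2.cvtColor(im,cv2.COLOR_BGR2HSV);return cv2.inRange(h,(5,150,120),(18,255,255))
def blue(im):
    h=cv2.cvtColor(im,cv2.COLOR_BGR2HSV);return cv2.inRange(h,(100,120,60),(125,255,255))
def blob(mask,roi):
    x0,y0,x1,y1=roi;k=np.zeros_like(mask);k[y0:y1,x0:x1]=mask[y0:y1,x0:x1]
    c=max(cv2.findContours(k,0,2)[0],key=cv2.contourArea);return cv2.minAreaRect(c),cv2.contourArea(c)
E
python3 - <<'E'
from plant import bot
from h import *
np.set_printoptions(precision=1,suppress=True)
t=cv2.imread('pics/top0.png');s=cv2.imread('pics/scene0.png');mt=bot.camera_model('top');ms=bot.camera_model('scene')
a=blob(orange(t),(380,270,440,330));b=blob(orange(s),(400,260,450,300));print(a,b)
print('tab',tri(mt,a[0][0],ms,b[0][0]),plane(mt,a[0][0],55))
for p in cv2.boxPoints(a[0]):print('corner',p,plane(mt,p,58))
a=blob(blue(t),(190,150,220,180));b=blob(blue(s),(188,200,222,226));print(a,b);print('clamp',tri(mt,a[0][0],ms,b[0][0]))
# base plate
g=cv2.cvtColor(t,cv2.COLOR_BGR2GRAY);hs=cv2.cvtColor(t,cv2.COLOR_BGR2HSV)
m=cv2.inRange(hs,(0,0,90),(179,70,255))
pl=blob(m,(175,172,255,295));print(pl)
for p in cv2.boxPoints(pl[0]):print('plate',p,plane(mt,p,12))
print('tip',plane(mt,(201,251),163),'ears',plane(mt,(373,248),50),plane(mt,(422,240),50))
for n,p,z in(('boat',(310,257),6),('vial',(305,185),54),('mark',(305,326),6)):print(n,plane(mt,p,z))
cv2.imwrite('pics/crop.png',np.hstack([cv2.resize(t[215:325,360:440],None,fx=5,fy=5),cv2.resize(t[155:265,180:260],None,fx=5,fy=5)]))
E
```

```text
(((410.26287841796875, 301.1040344238281), (31.732013702392578, 15.286953926086426), 76.60750579833984), 154.5) (((424.6650085449219, 279.6288757324219), (30.764989852905273, 12.184155464172363), 23.96249008178711), 283.0)
tab (array([ 481.8, -162.2,   49.2]), np.float64(2.0773659817354293)) [ 482.2 -160.3   55. ]
corner [399.2 287.4] [ 503.6 -142.4   58. ]
corner [414.  283.9] [ 509.3 -166.4   58. ]
corner [421.4 314.8] [ 460.5 -177.    58. ]
corner [406.5 318.3] [ 454.9 -153.2   58. ]
(((203.0, 166.5), (19.0, 18.0), 90.0), 300.5) (((203.6705780029297, 217.71763610839844), (14.725729942321777, 19.020734786987305), 85.60128784179688), 143.0)
clamp (array([669.1, 156.4, 162.7]), np.float64(1.869776050674111))
(((214.58338928222656, 232.1642303466797), (67.20623016357422, 113.59793853759766), 1.6846843957901), 7320.5)
plate [179.3 288. ] [504.7 212.7  12. ]
plate [182.7 174.4] [696.3 213.6  12. ]
plate [249.8 176.4] [694.1 100.6  12. ]
plate [246.5 289.9] [501.9 102.8  12. ]
tip [546.6 156.5 163. ] ears [ 567.7 -102.5   50. ] [ 581.3 -182.6   50. ]
boat [557.8  -1.9   6. ]
vial [670.    7.9  54. ]
mark [443.2   6.    6. ]
```

View pics/crop.png

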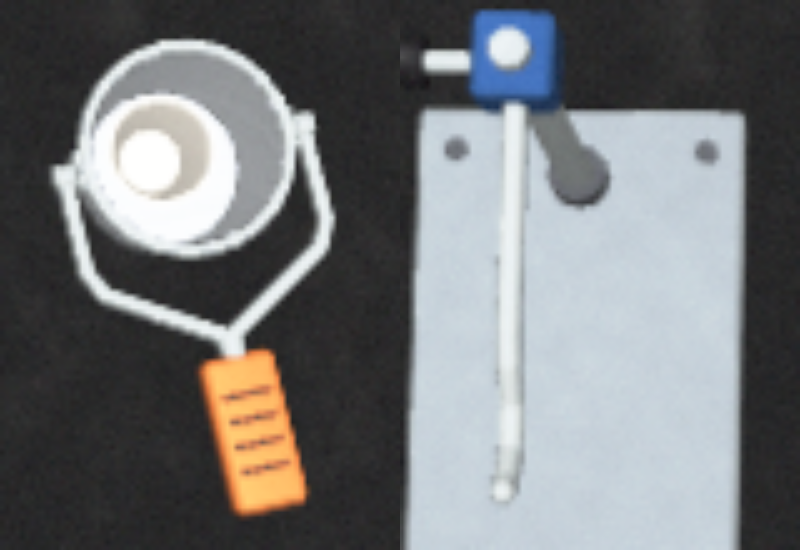

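Hinge midpoint (574,-142), bail radius to tab 94 mm (expected 93), yaw 0.2. The saddle is about (564,157,150) and the stand's yaw is about 0. The tool only translates and rolls, so I'll pinch the tab loosely across its 24 mm width and follow the arc upward.

```bash
cat >> h.py <<'E'
def rel(bot,p,yaw=None):
    s=bot.get_state();R=s['orientation'];y0=np.arctan2(R[1,0],R[0,0])
    d=R.T@(np.array(p)-s['tool_pos'])/10
    print(np.round(d,2),'roll',None if yaw is None else round(y0-yaw,3))
E
python3 - <<'E'
from plant import bot
from h import *
rel(bot,(474.5,-162.8,150),0.2)
E
```

```text
[ 42.29 -35.45   5.31] roll 0.038
```

Emit:
{"api": "step_arm", "payload": {
  "deltas": [
    [2,-1.7,0.3,0],
    [6,-5,0.8,0],
    [10,-8.4,1.3,0],
    [14,-11.7,1.8,0],
    [18,-15.1,2.3,0],
    [22,-18.4,2.8,0.04],
    [26,-21.8,3.3,0.04],
    [30,-25.1,3.8,0.04],
    [34,-28.5,4.3,0.04],
    [37,-31,4.7,0.04]
  ],
  "jaw": 6,
  "grip_force": 20
}}

```text
time: 0.93
tool_pos: [385.0, -284.1, 164.2]
orientation: [[0.981, 0.196, -0.0], [0.196, -0.981, 0.0], [-0.0, -0.0, -1.0]]
force: [0.1, -0.4, -0.1]
finger_gap: 0.703
finger_force: 0.0
```

```bash
python3 - <<'E'
from plant import bot
from h import *
print(bot.get_state()['tool_pos'])
rel(bot,(474.5,-162.8,150),0.2)
E
```

```text
[ 385.01596955 -284.07990284  164.20320775]
[ 11.15 -10.14   1.42] roll -0.002
```

Emit:
{"api": "step_arm", "payload": {
  "deltas": [
    [2,-1.6,0.2,0],
    [4,-3.4,0.4,0],
    [5.3,-4.5,0.6,0],
    [5.3,-4.5,0.6,0],
    [5.3,-4.5,0.6,0]
  ]
}}

```text
time: 1.35
tool_pos: [427.7, -230.6, 158.1]
orientation: [[0.98, 0.199, -0.001], [0.199, -0.98, 0.0], [-0.001, -0.001, -1.0]]
force: [-0.4, -1.6, 0.2]
finger_gap: 0.701
finger_force: 0.0
```

```bash
python3 - <<'E'
from plant import bot
from h import *
rel(bot,(474.5,-162.8,150),0.2)
m=bot.camera_model('wrist');im=bot.get_image('wrist')[:,:,::-1];cv2.imwrite('pics/w1.png',im)
b=blob(orange(im),(0,0,640,480));print(b,plane(m,b[0][0],57))
c=cv2.boxPoints(b[0]);
for p in c:print(p,plane(m,p,57))
E
```

```text
[ 5.93 -5.71  0.81] roll 0.0
(((241.96861267089844, 137.076416015625), (73.87168884277344, 35.38453674316406), 85.76361083984375), 2367.0) [ 483.19175148 -163.39933787   57.        ]
[221.59616 101.54845] [ 503.79639307 -146.4915348    57.        ]
[256.88403   98.934525] [ 510.27540883 -170.02755098   57.        ]
[262.34106 172.60439] [ 461.37931502 -181.29823596   57.        ]
[227.05319 175.2183 ] [ 454.39202578 -156.35114947   57.        ]
```

View pics/w1.png

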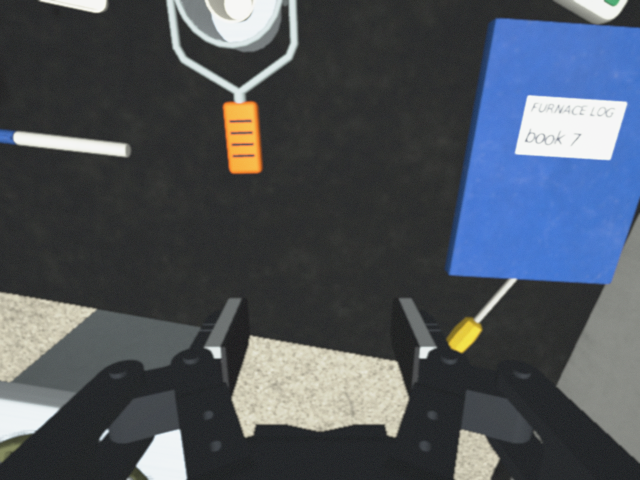

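The wrist view shows the tab at (242,137), which casts to (483,-163) with a length of 50.2 mm as specified. Yaw is 0.21 and the pail is beyond it. Next I move above the grasp point.

```bash
python3 - <<'E'
from plant import bot
from h import *
mt=bot.camera_model('top');m=bot.camera_model('wrist')
print(tri(mt,(410.26,301.1),m,(241.97,137.08)))
rel(bot,(474.4,-164.2,100),0.21);rel(bot,(474.4,-164.2,33),0.21)
E
```

```text
(array([ 482.1847893 , -162.28945736,   45.4530545 ]), np.float64(0.9859027523158864))
[ 5.98 -5.68  5.81] roll -0.012
[ 5.99 -5.68 12.51] roll -0.012
```

Emit:
{"api": "step_arm", "payload": {
  "deltas": [
    [2,-1.9,1.5,0],
    [4,-3.8,3,-0.01],
    [6,-5.7,4.5,-0.01],
    [6,-5.7,6,-0.01],
    [6,-5.7,6,-0.01],
    [6,-5.7,9,-0.01],
    [6,-5.7,11,-0.01],
    [6,-5.7,12.6,-0.01],
    [6,-5.7,12.6,-0.01],
    [6,-5.7,12.6,-0.01]
  ]
}}

```text
time: 2.23
tool_pos: [474.1, -165.4, 32.6]
orientation: [[0.979, 0.204, -0.002], [0.204, -0.979, -0.0], [-0.002, 0.0, -1.0]]
force: [-0.3, -0.1, 0.1]
finger_gap: 0.702
finger_force: 0.0
```

```bash
python3 - <<'E'
from plant import bot
from h import *
rel(bot,(474.4,-164.2,32),0.21)
m=bot.camera_model('wrist');im=bot.get_image('wrist')[:,:,::-1];cv2.imwrite('pics/w2.png',im)
E
```

```text
[ 0.05 -0.11  0.06] roll -0.005
```

View pics/w2.png

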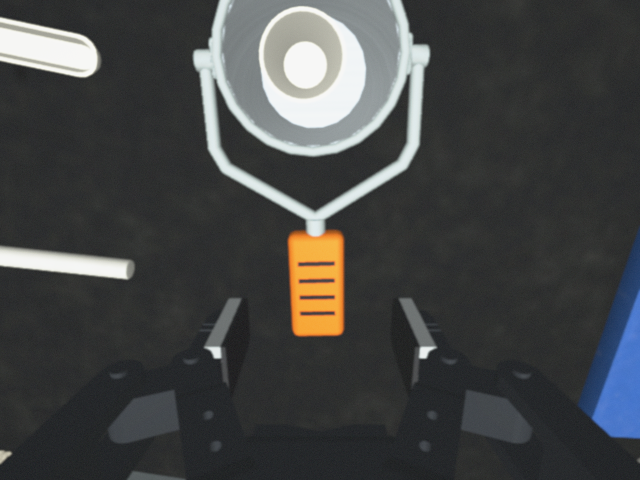

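The tab, (289–343, 232–335), sits centred between the fingers. Ears are at about (203,58) and (420,55). Closing lightly now.

Emit:
{"api": "step_arm", "payload": {
  "deltas": [
    [0,-0.05,0,0],
    [0,-0.05,0,0],
    [0,-0.05,0,0],
    [0,-0.05,0,0],
    [0,-0.05,0,0],
    [0,-0.05,0,0],
    [0,-0.05,0,0],
    [0,-0.05,0,0]
  ],
  "jaw": 2.2,
  "grip_force": 20
}}

```text
time: 2.95
tool_pos: [475.1, -163.2, 32.4]
orientation: [[0.978, 0.206, -0.0], [0.206, -0.978, 0.0], [-0.0, -0.0, -1.0]]
force: [-1.1, -0.7, 0.2]
finger_gap: 0.256
finger_force: 0.0
```

```bash
python3 - <<'E'
from plant import bot
from h import *
# arc about hinge, hinge local: grasp at (-102,z0); r=102, tool dx = forward, dz negative up, cm
r=10.2;a0=0.0
for a in np.linspace(0.1,1.5,15):print(round(a,2),np.round([r*(np.cos(a0)-np.cos(a)),-r*(np.sin(a)-np.sin(a0))],2))
E
```

```text
0.1 [ 0.05 -1.02]
0.2 [ 0.2  -2.03]
0.3 [ 0.46 -3.01]
0.4 [ 0.81 -3.97]
0.5 [ 1.25 -4.89]
0.6 [ 1.78 -5.76]
0.7 [ 2.4  -6.57]
0.8 [ 3.09 -7.32]
0.9 [ 3.86 -7.99]
1.0 [ 4.69 -8.58]
1.1 [ 5.57 -9.09]
1.2 [ 6.5  -9.51]
1.3 [ 7.47 -9.83]
1.4 [  8.47 -10.05]
1.5 [  9.48 -10.17]
```

```bash
python3 - <<'E'
from plant import bot
from h import *
s=bot.get_state();print(s['finger_gap'],s['finger_force'],s['force'])
im=bot.get_image('wrist')[:,:,::-1];print(blob(orange(im),(0,0,640,480)))
i2=bot.get_image('scene')[:,:,::-1];print(blob(orange(i2),(380,200,480,320)))
cv2.imwrite('pics/w3.png',np.hstack([im[180:440,180:460],cv2.resize(i2[200:330,340:480],None,fx=2,fy=2)]))
E
```

```text
0.25556953802734117 0.0 [-1.06448605 -0.66875532  0.24869884]
(((319.9999694824219, 285.5), (55.99999237060547, 104.99998474121094), -0.0), 5324.0)
(((424.800048828125, 279.4000244140625), (30.4105224609375, 12.521980285644531), 26.56505012512207), 186.5)
```

View pics/w3.png

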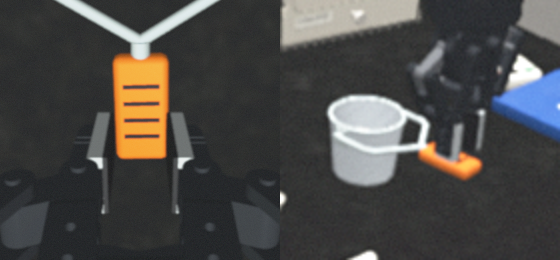

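The fingers bracket the outer half of the tab with no contact yet, so I'll close further.

Emit:
{"api": "step_arm", "payload": {
  "deltas": [
    [0,0,0,0],
    [0,0,0,0],
    [0,0,0,0],
    [0,0,0,0],
    [0,0,0,0],
    [0,0,0,0]
  ],
  "jaw": 1.5
}}

```text
time: 3.55
tool_pos: [475.1, -163.2, 32.4]
orientation: [[0.978, 0.206, 0.0], [0.206, -0.978, 0.0], [0.0, -0.0, -1.0]]
force: [-0.5, -0.3, -0.7]
finger_gap: 0.176
finger_force: 0.0
```

```bash
python3 - <<'E'
from plant import bot
from h import *
s=bot.get_state();print(s['finger_gap'],s['finger_force'],s['force'],s['tool_pos'])
im=bot.get_image('wrist')[:,:,::-1];print(blob(orange(im),(0,0,640,480)))
i2=bot.get_image('scene')[:,:,::-1]
cv2.imwrite('pics/w4.png',np.hstack([cv2.resize(im[220:440,220:420],None,fx=2,fy=2),cv2.resize(i2[220:330,370:470],None,fx=4,fy=4)]))
E
```

```text
0.17591483500418748 0.0 [-0.48710246 -0.34294567 -0.73796454] [ 475.06815038 -163.21824023   32.421086  ]
(((320.0, 285.5), (105.0, 56.0), 90.0), 4412.5)
```

View pics/w4.png

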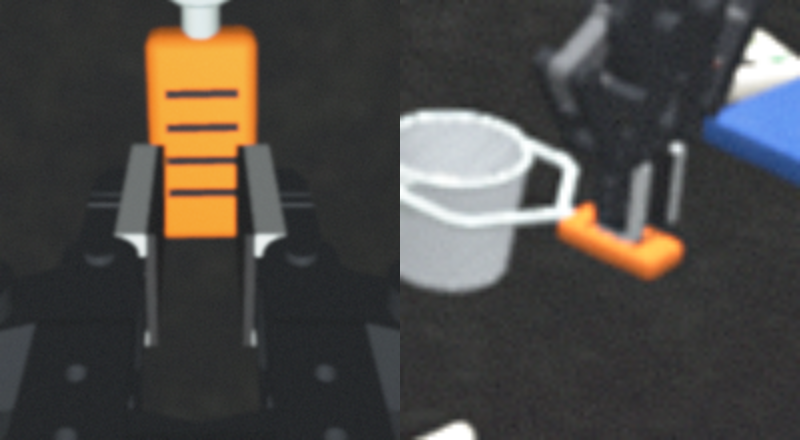

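The fingertips are passing over the tab, so it lies lower than assumed. I'll measure its height from parallax.

```bash
python3 - <<'E'
from plant import bot
from h import *
np.set_printoptions(precision=1,suppress=True)
s=bot.get_state();m=bot.camera_model('wrist');K=m['intrinsics'];print(K[0,0],m['pose'])
T0=np.eye(4);T0[:3,:3]=s['orientation'];T0[:3,3]=s['tool_pos'];X=np.linalg.inv(T0)@m['pose']
# w1 tool pose: target - R d
c,q=np.cos(.2),np.sin(.2);R=np.array([[c,q,0],[q,-c,0],[0,0,-1.]])
T1=np.eye(4);T1[:3,:3]=R;T1[:3,3]=np.array([474.5,-162.8,150])-R@np.array([59.3,-57.1,8.1])
m1=dict(intrinsics=K,pose=T1@X);m2=m
a1=cv2.imread('pics/w1.png');a2=cv2.imread('pics/w2.png')
T2=T0.copy();T2[:3,:3]=np.array([[.979,.204,0],[.204,-.979,0],[0,0,-1]]);T2[:3,3]=[474.1,-165.4,32.6];m2=dict(intrinsics=K,pose=T2@X)
def ends(im):
    k=orange(im);ys,xs=np.nonzero(k[:,180:400]);xs+=180
    out=[]
    for y in(ys.min()+2,ys.max()-2):out.append((xs[ys==y].mean(),float(y)))
    w=np.median([np.ptp(xs[ys==y])+1 for y in range(ys.min()+8,ys.max()-8)]);return out,w
e1,w1=ends(a1);e2,w2=ends(a2);print(e1,w1,e2,w2)
for p,r in zip(e1,e2):print(tri(m1,p,m2,r))
mt=bot.camera_model('top')
print(tri(mt,(410.26,301.1),m2,np.mean(e2,0)))
print('depth',K[0,0]*24/w1,K[0,0]*24/w2,m1['pose'][2,3],m2['pose'][2,3],m2['pose'][:3,2])
E
```

```text
368.10340295600395 [[   0.2   -0.9   -0.3  552. ]
 [  -1.    -0.2   -0.1 -147.5]
 [  -0.     0.3   -1.   201.2]
 [   0.     0.     0.     1. ]]
[(np.float64(240.33333333333334), 103.0), (np.float64(245.0), 171.0)] 35.0 [(np.float64(316.3448275862069), 232.0), (np.float64(317.0), 334.0)] 54.0
(array([ 505.7, -157.5,   47.9]), np.float64(0.3433543553574333))
(array([ 459.3, -167.8,   52.8]), np.float64(0.5840776338630529))
(array([ 482.4, -162.1,   48.3]), np.float64(1.0304192352761927))
depth 252.41376202697413 163.60151242489064 326.86608025708756 201.36608025708756 [-0.3 -0.1 -1. ]
```

```bash
python3 - <<'E'
from plant import bot
from h import *
s=bot.get_state()
def proj(m,P):
    c=np.linalg.inv(m['pose'])@np.r_[P,1.];u=m['intrinsics']@c[:3];return np.round(u[:2]/u[2],1)
R=s['orientation']
for n in('wrist','scene'):
    m=bot.camera_model(n)
    for z in(0,18.7,40):
        for x in (-11,11):
            print(n,z,x,[proj(m,s['tool_pos']+R@np.array([x,y,-z])) for y in(-7.5,7.5)])
    print('tab end',[proj(m,np.array([459.3,-167.8,z])) for z in(20,35,50)])
E
```

```text
wrist 0 -11 [array([304.5, 305.2]), array([333.8, 305.2])]
wrist 0 11 [array([303.9, 265.1]), array([334.4, 265.1])]
wrist 18.7 -11 [array([302.9, 324.4]), array([335.3, 324.4])]
wrist 18.7 11 [array([302.1, 280.8]), array([335.9, 280.8])]
wrist 40 -11 [array([300.5, 351.9]), array([337.3, 351.9])]
wrist 40 11 [array([299.6, 303.4]), array([338.1, 303.4])]
tab end [array([321.4, 303.2]), array([321.5, 317.1]), array([321.7, 333.2])]
scene 0 -11 [array([428.7, 293.6]), array([434. , 290.6])]
scene 0 11 [array([418.3, 288.6]), array([423.7, 285.6])]
scene 18.7 -11 [array([429.8, 284.2]), array([435.1, 281.2])]
scene 18.7 11 [array([419.3, 279.3]), array([424.7, 276.3])]
scene 40 -11 [array([431.1, 273.2]), array([436.5, 270.3])]
scene 40 11 [array([420.5, 268.4]), array([425.9, 265.6])]
tab end [array([433.6, 299.3]), array([434.5, 291.8]), array([435.4, 284.2])]
```

```bash
python3 - <<'E'
from plant import bot
from h import *
np.set_printoptions(precision=1,suppress=True)
mw=bot.camera_model('wrist');ms=bot.camera_model('scene')
for pw in((295,292),(290,336)):
  for ps in((430,280),(430,262)):print(pw,ps,tri(mw,pw,ms,ps))
s=bot.get_state();print(s['tool_pos'],s['finger_gap'])
E
```

```text
(295, 292) (430, 280) (array([ 473.4, -157.7,   52.2]), np.float64(15.563329560961982))
(295, 292) (430, 262) (array([ 484.8, -159.6,   80.3]), np.float64(22.270325782101036))
(290, 336) (430, 280) (array([ 461. , -154.1,   61.1]), np.float64(2.5364533188867897))
(290, 336) (430, 262) (array([ 474.3, -156.6,   86.9]), np.float64(11.4293257472087))
[ 475.1 -163.2   32.4] 0.1773273725951198
```

Emit:
{"api": "step_arm", "payload": {
  "deltas": [
    [0,0,-0.5,0],
    [0,0,-1,0],
    [0,0,-1,0],
    [0,0,-1,0],
    [0,0,-1,0],
    [0,0,-1,0],
    [0,0,-1,0],
    [0,0,-1,0]
  ],
  "jaw": 5
}}

```text
time: 4.32
tool_pos: [475.0, -163.2, 42.3]
orientation: [[0.978, 0.206, -0.0], [0.206, -0.978, 0.0], [-0.0, -0.0, -1.0]]
force: [0.3, -0.1, -0.1]
finger_gap: 0.588
finger_force: 0.0
```

Triangulation puts the visible finger ends about 26 mm above the reported TCP. I'll lower cautiously with the jaw open (bench clearance remains) and test by closing.

Emit:
{"api": "step_arm", "payload": {
  "deltas": [
    [0,0,0.5,0],
    [0,0,1.2,0],
    [0,0,1.9,0],
    [0,0,2.5,0],
    [0,0,2.8,0],
    [0,0,2.8,0],
    [0,0,2.8,0]
  ]
}}

```text
time: 4.9
tool_pos: [474.9, -163.1, 14.1]
orientation: [[0.978, 0.206, -0.001], [0.206, -0.978, 0.0], [-0.001, -0.0, -1.0]]
force: [0.4, 0.4, 0.4]
finger_gap: 0.582
finger_force: 0.0
```

Emit:
{"api": "step_arm", "payload": {
  "deltas": [
    [0,0,0,0],
    [0,0,0,0],
    [0,0,0,0],
    [0,0,0,0],
    [0,0,0,0],
    [0,0,0,0],
    [0,0,0,0],
    [0,0,0,0]
  ],
  "jaw": 1.9
}}

```text
time: 5.57
tool_pos: [475.1, -163.2, 14.5]
orientation: [[0.978, 0.206, 0.0], [0.206, -0.978, -0.0], [0.0, 0.0, -1.0]]
force: [-0.7, 0.5, 1.4]
finger_gap: 0.27
finger_force: 24.4
```

```bash
python3 - <<'E'
from plant import bot
from h import *
s=bot.get_state();print(s['finger_gap'],s['finger_force'],s['force'],s['tool_pos'])
im=bot.get_image('wrist')[:,:,::-1]
i2=bot.get_image('scene')[:,:,::-1]
cv2.imwrite('pics/w5.png',np.hstack([cv2.resize(im[220:440,220:420],None,fx=2,fy=2),cv2.resize(i2[220:330,370:470],None,fx=4,fy=4)]))
E
```

```text
0.2704812228302333 24.41368728876114 [-0.71959705  0.46337722  1.41822154] [ 475.12609831 -163.19370419   14.52307806]
```

View pics/w5.png

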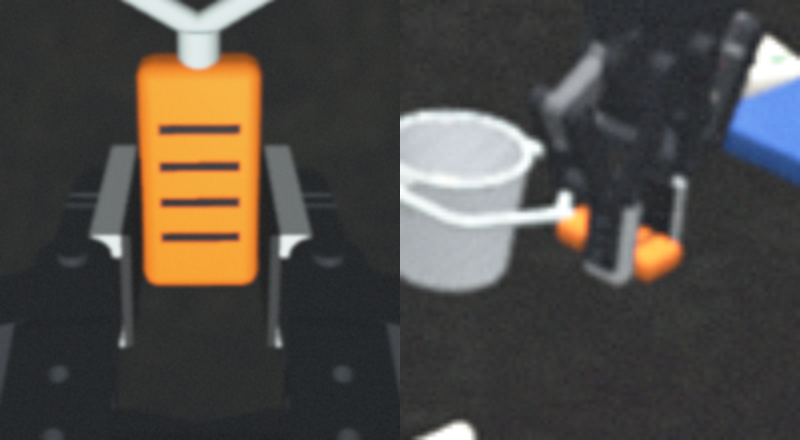

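The tab is now held (gap 23 mm, 24 N), with both pads flanking it. True finger ends are about 24 mm above the reported TCP, so I'll account for that from here on. Now I raise it along the arc (radius 101 mm).

Emit:
{"api": "step_arm", "payload": {
  "deltas": [
    [0.01,0,-0.5,0],
    [0.05,0,-1.01,0],
    [0.11,0,-1.51,0],
    [0.2,0,-2.0,0],
    [0.31,0,-2.5,0],
    [0.45,0,-2.98,0],
    [0.61,0,-3.46,0],
    [0.8,0,-3.93,0],
    [1.01,0,-4.39,0],
    [1.24,0,-4.84,0]
  ]
}}

```text
time: 6.5
tool_pos: [487.4, -160.6, 63.3]
orientation: [[0.979, 0.206, -0.0], [0.206, -0.979, 0.0], [-0.0, -0.0, -1.0]]
force: [-0.1, -0.2, -3.7]
finger_gap: 0.273
finger_force: 23.3
```

```bash
python3 - <<'E'
from plant import bot
from h import *
s=bot.get_state();print(s['finger_gap'],s['finger_force'],s['force'],s['tool_pos'])
i2=bot.get_image('scene')[:,:,::-1]
cv2.imwrite('pics/s6.png',i2[180:330,340:490])
r=10.1
for a in np.arange(.55,1.56,.05):print(round(a,2),np.round([r*(np.cos(.5)-np.cos(a)),-r*(np.sin(a)-np.sin(.5))],2))
E
```

```text
0.2733127100249624 23.274811506271362 [-0.08407802 -0.1662016  -3.71793657] [ 487.36158318 -160.6214732    63.29070692]
0.55 [ 0.25 -0.44]
0.6 [ 0.53 -0.86]
0.65 [ 0.82 -1.27]
0.7 [ 1.14 -1.66]
0.75 [ 1.47 -2.04]
0.8 [ 1.83 -2.4 ]
0.85 [ 2.2  -2.75]
0.9 [ 2.59 -3.07]
0.95 [ 2.99 -3.37]
1.0 [ 3.41 -3.66]
1.05 [ 3.84 -3.92]
1.1 [ 4.28 -4.16]
1.15 [ 4.74 -4.38]
1.2 [ 5.2  -4.57]
1.25 [ 5.68 -4.74]
1.3 [ 6.16 -4.89]
1.35 [ 6.65 -5.01]
1.4 [ 7.15 -5.11]
1.45 [ 7.65 -5.18]
1.5 [ 8.15 -5.23]
1.55 [ 8.65 -5.26]
```

View pics/s6.png

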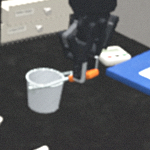

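The crop shows the bail partly raised with the tab in the fingers and the pail at about (385,270). I'll check numerically whether the pail has moved.

```bash
cat >> h.py <<'E'
def pailshift(a,b,roi):
    x0,y0,x1,y1=roi;t=cv2.cvtColor(a[y0:y1,x0:x1],6);s=cv2.cvtColor(b[y0-8:y1+8,x0-8:x1+8],6)
    r=cv2.matchTemplate(s,t,cv2.TM_CCOEFF_NORMED);_,v,_,l=cv2.minMaxLoc(r);return (l[0]-8,l[1]-8),round(v,3),round(float(r[8,8]),3)
E
python3 - <<'E'
from plant import bot
from h import *
a=cv2.imread('pics/scene0.png');i=bot.get_image('scene')[:,:,::-1].copy();cv2.imwrite('pics/s7.png',i)
t0=cv2.imread('pics/top0.png');t=bot.get_image('top')[:,:,::-1].copy();cv2.imwrite('pics/t7.png',t)
print('scene foot',pailshift(a,i,(362,272,402,294)),'rimleft',pailshift(a,i,(362,248,385,270)))
print('top far rim',pailshift(t0,t,(378,220,415,245)))
print(blob(orange(i),(380,200,480,320)),cv2.countNonZero(orange(t)[260:330,380:440]))
g=cv2.cvtColor(i,6)[240:296:2,356:416:2]
g0=cv2.cvtColor(a,6)[240:296:2,356:416:2]
for r in range(0,28,1):print(''.join(' .:-=+*#%@'[v//26] for v in g0[r]),'|',''.join(' .:-=+*#%@'[v//26] for v in g[r]))
E
```

```text
scene foot ((1, 0), 0.919, 0.872) rimleft ((2, 0), 0.946, 0.837)
top far rim ((1, 2), 0.981, 0.694)
(((431.5882568359375, 252.35296630859375), (8.731282234191895, 13.581995010375977), 75.96376037597656), 85.5) 23
:.:.::.:::::....:.:..:.:...:.: | ::..:.:::::.:...::.:::.:.:....
:...:.:...:::..:....:::.:..::: | ::.::::::::::.....::::.:.:....
::::.:::::..:::::::.::.::....: | :::::.::::::...:.:..:::.:.:...
:.:::::::..::::....:::.:....:. | ::.::::::::::.........::..:..:
::.::..:+#@%%%%@#==.:.:..::::. | :.:.::..:=+#@@@##+=:...::...:.
...:.:*%@%%%%%%%%@@@+:.::.:::. | .:::..:*%@%%%%%%%@@%+-...:--:.
.::.-@%%##%%%%#%%%%%@@=..::..: | .:::.-%@%##%%%%%%#%%%@#+###%+.
:.::#@######%%%%%%###%@+:.:::: | .:.:.@@###%#%%%%%%%##%@@*++%=:
:::.@%#####%%%%%%%%%##@@@*:..: | ::::.@%#####%%%%%%%%%%#@#*#*=:
:...*@####%%%%%%%%%%##%@#@@%-. | .:.:.@@#####%%%%%%%##%%@@@*=++
..:.-@@#####%%%%%%%###@%:-*@@- | :..:.=@%###%%%%%%%%%@@@%*-:--=
....:+%@@%%%%%%%%%##%@@-:.:+@* | :.:..-*@@%%#%%%%%@@@%#@@-..:..
:..::+%%@@@@@@@%%%@@@%*:::.+@= | .:...:*%@@@@@@@@@@%%@@%+:.::.:
.:.::*@@#**#%@@%%%##*#+::..#@- | .::::-#@%@%%%%%**%%%#*
[... 204 characters left out ...]
:.+*****#%@@@@@@@@@@@%%%%%# | ::::::+********#*#####+:....:.
::::.+********#%%##**+--:::*## | ::::::+*******#*######=.:.::.:
.....=******#*#**##**=..:::=+* | .....:+******########*-:.:::::
...:.=*********###*#*-:...::-= | ..:...+*******#*##*#**:.::::::
.:::.=********#*####*::.::::.: | .:::..+*****#**##*###*:.::::.:
.::::=*********#####+:.:.::::: | ...::.=********#*####+::::::::
..:..:+****###*####*=..:.:.::: | ..::..-********######=:.::::.:
...::.-*******#####*-.:.:::..: | :...:..=*******#####*:......::
:::::..:=****####*+-..:.:..... | :.:..:..-+*#**####*+-.:..::::.
:::::.::::--=++==::.:::....... | ::::::::.::=+++++=-:..::......
.:.:::..:..:.:.::::::::...:.:. | ..:::::::.:::::::....::..::..:
```

Bail is rising, and the pail is still standing with only ~3 mm drag. I'll continue the arc.

Emit:
{"api": "step_arm", "payload": {
  "deltas": [
    [0.25,0,-0.44,0],
    [0.53,0,-0.86,0],
    [0.82,0,-1.27,0],
    [1.14,0,-1.66,0],
    [1.47,0,-2.04,0],
    [1.83,0,-2.4,0],
    [2.2,0,-2.75,0],
    [2.59,0,-3.07,0],
    [2.99,0,-3.37,0],
    [3.41,0,-3.66,0]
  ]
}}

```text
time: 7.48
tool_pos: [520.9, -153.5, 99.7]
orientation: [[0.978, 0.206, -0.0], [0.206, -0.978, 0.0], [-0.0, -0.0, -1.0]]
force: [0.6, -0.3, -3.9]
finger_gap: 0.272
finger_force: 22.7
```

Emit:
{"api": "step_arm", "payload": {
  "deltas": [
    [0.43,0,-0.26,0],
    [0.87,0,-0.5,0],
    [1.33,0,-0.72,0],
    [1.79,0,-0.91,0],
    [2.27,0,-1.08,0],
    [2.75,0,-1.23,0],
    [3.24,0,-1.35,0],
    [3.74,0,-1.45,0],
    [4.24,0,-1.52,0],
    [4.7,0,-1.55,0]
  ]
}}

```text
time: 8.32
tool_pos: [567.1, -143.8, 115.0]
orientation: [[0.978, 0.206, 0.0], [0.206, -0.978, 0.0], [0.0, -0.0, -1.0]]
force: [-0.2, -0.9, -4.7]
finger_gap: 0.27
finger_force: 22.7
```

```bash
python3 - <<'E'
from plant import bot
from h import *
s=bot.get_state();print(s['finger_gap'],s['finger_force'],s['force'],s['tool_pos'])
a=cv2.imread('pics/scene0.png');i=bot.get_image('scene')[:,:,::-1].copy()
print('scene foot',pailshift(a,i,(362,272,402,294)))
print(blob(orange(i),(340,150,480,320)))
g=cv2.cvtColor(i,6)[180:296:2,340:440:2];o=orange(i)[180:296:2,340:440:2]
for r in range(len(g)):print(''.join('O' if w else ' .:-=+*#%@'[v//26] for v,w in zip(g[r],o[r])))
E
```

```text
0.26960642102781807 22.699759304523468 [-0.22391685 -0.87698327 -4.68340299] [ 567.13116194 -143.76041801  114.96871874]
scene foot ((-8, -8), 0.118, -0.095)
(((394.25006103515625, 209.2500457763672), (7.77817440032959, 14.142135620117188), 45.0), 72.5)
.=+*%@@@@@@@%.--.....::-=:..:-...:-:.+#*++++++++++
:@@@@@@@@@@@@-.:............:=...:::.*#*++++++*+++
:@@@@@@@@@@#%-........=:...::-...::.-##*++++++++++
-@@@@####*###*.......-#=...:--:...:.+##++++++++++*
:#@@@#########:..:...-@*...:::...=*+###+++++++++++
:**%%#########=.:::..:*-..=:.:..:*#####+++++++++++
:*#**###****##*.:::.......*::.:.-####*++++++++++++
:*#*###########=::...:..:....:*+###=-:.:=++++++++*
-*##########*####*+:..........=+###-:.:..:-=++++++
:*#*###############=...:--....==##*-.::.:..::=++++
:***###############=...-*=....==##*:..:....:..:=++
:*#*#########*#####=::.-*=....=+##*:.::.:..::.::-=
-%#**#####*########::..-*=..OO#*##+::::::::.:.::.:
-###**############%:...=*-OOO#O*##+-....::::......
-#########**######*:...+*=O#OOO*##=-:::...:.:....:
-#####**##########*::..+*=OOOO++=--::..::::.:..::.
=##################:::.+*=OOO-
[... 1411 characters left out ...]
*+=-...::..:..::.:....::::::::::::..:
:...::.:..::........::..:..::...::.::::::.::::....
::...:.::::...:..:.:.....::.......:::.::::::::.:::
.::.:::.:::::.::..:::.::.:.:::.::...::::::::.::..:
..:..::.:::::::..::..::::::.:::::.....:.::::::::::
.::::....:..::..::..:::::::::::.:::.:.::.:::::::::
.:........:..:...:......::::::....::::::::::::::::
...::::....::::.:..::...::.:::.:::::.::::.::::.:::
::..:.:..:::.:::..:..:.:::::.::.::::::::::::.:::::
::..:..:...:.......:::.::.......:.::::::::.:..::.:
...:::.............::.:.::.:.::::..::::.:::::.:::.
:..::::::::.:::::.:..:::...:.:....::.:.::::::..::.
:.::::::..::..:::::::::::::::.::::.....:::::::::::
....::..:::::::::::::::::::.:..::.::...:.::.::::::
```

The pail image has shifted, so it was dragged or lifted. I'll quantify using the scene and top views.

```bash
python3 - <<'E'
from plant import bot
from h import *
np.set_printoptions(precision=1,suppress=True)
def proj(m,P):
    c=np.linalg.inv(m['pose'])@np.r_[P,1.];u=m['intrinsics']@c[:3];return u[:2]/u[2]
ms=bot.camera_model('scene');mt=bot.camera_model('top')
a=cv2.imread('pics/scene0.png');i=bot.get_image('scene')[:,:,::-1].copy();t0=cv2.imread('pics/top0.png');t=bot.get_image('top')[:,:,::-1].copy()
cv2.imwrite('pics/s8.png',i);cv2.imwrite('pics/t8.png',t)
def match(A,B,roi,M=45):
    x0,y0,x1,y1=roi;r=cv2.matchTemplate(cv2.cvtColor(B[y0-M:y1+M,x0-M:x1+M],6),cv2.cvtColor(A[y0:y1,x0:x1],6),5);_,v,_,l=cv2.minMaxLoc(r);return np.array(l)-M,v
d,v=match(a,i,(360,268,400,295));print('scene',d,v)
P0=np.array([574,-143,0.]);print(proj(ms,P0))
for x in(0,20,40,60):
  for z in(0,15,30,45):print(x,z,proj(ms,P0+[x,.2*x,z])-proj(ms,P0),end=';')
  print()
print('top',match(t0,t,(375,220,420,243)),match(t0,t,(378,222,400,262)))
g=cv2.cvtColor(t,6)[190:270:2,360:450:2]
for r in g:print(''.join(' .:-=+*#%@'[q//26] for q in r))
E
```

```text
scene [-20 -23] 0.9276557564735413
[381.1 283.2]
0 0 [0. 0.];0 15 [ 0.5 -6.9];0 30 [  1.  -13.9];0 45 [  1.5 -21. ];
20 0 [-8.  -4.1];20 15 [ -7.6 -11. ];20 30 [ -7.1 -17.9];20 45 [ -6.7 -25. ];
40 0 [-15.8  -8.2];40 15 [-15.4 -15. ];40 30 [-15.  -21.8];40 45 [-14.6 -28.8];
60 0 [-23.3 -12.1];60 15 [-23.  -18.8];60 30 [-22.7 -25.6];60 45 [-22.3 -32.5];
top (array([ -5, -37]), 0.8140577077865601) (array([ -4, -37]), 0.8171223402023315)
.........:@@%*****###@%.......:.......:-=+:::
........=@#***********%@..:=:::.......:-=+:::
.......-@**************#@.=::::.......:-==:::
.......@#****************-=::::.....:.:-==:::
......=@+***************-=:::::.....:.:-==:::
......@****#@@@@#*******-=:::::....:-::-=-:::
.....:@++*@@%%%%@@*****=--:::::.....-.:-=-:::
.....=@+*%%%%%%%%%@****:=::::::.....:::-=::::
.....+@*#@%%%%%%%%%@**-:=::::::......:--=::::
.....%@*@%#%%%%%%%%@@+.-=:::::::.....:-==::::
....:@@@@##@@@@%%%%@@..-=::::::::-...:-=-::::
..:%@#@@@%@@@@@@###@@..-=:::::::.:...:-=:::::
..:@%#@@@@@@@@@@##%@:..-=:::::::.:..::-=:::::
...=%#*@@@@@@@@@##@@...-=::::::::...::--:::::
....+%+%@@%@@@@@#
[... 478 characters left out ...]
::::::::::
.......:+#*--+=-::...........::==::::::::::::
........---:.++-:::...........::-=-::::::::::
........::-:.-#................:--==-::::::::
........::=..:.....-::...........:--:::::::::
..........:....::..--:-*##:........::::::::::
......................:****+.........::::::::
.......................==-::.........:::::::-
......:...............................::::::-
.................................:....::::::-
......................................:::::--
........:............................:.::::--
...........:............................:::--
............:.................::.....::..::::
......................................:.....:
.:.........................................::
```

The pail was lifted 25 mm and carried 53 mm forward, with the bail at about 0.92 rad because the pads resist rotation. I'll carry it back and set it down, then finish by pushing the bail with closed fingers. The hinge holds it above ~0.87 rad.

Emit:
{"api": "step_arm", "payload": {
  "deltas": [
    [-0.4,0,0,0],
    [-1,0,0,0],
    [-1.7,0,0,0],
    [-2.4,0,0,0],
    [-3.1,0,0,0],
    [-3.8,0,0,0],
    [-4.5,0,0,0],
    [-5,0,0,0],
    [-5.2,0,0,0],
    [-5.2,0,0,0]
  ]
}}

```text
time: 9.3
tool_pos: [515.1, -155.0, 115.0]
orientation: [[0.979, 0.206, -0.0], [0.206, -0.979, -0.0], [-0.0, 0.0, -1.0]]
force: [0.2, 0.1, -4.0]
finger_gap: 0.273
finger_force: 22.7
```

Emit:
{"api": "step_arm", "payload": {
  "deltas": [
    [0,0,0.2,0],
    [0,0,0.5,0],
    [0,0,0.8,0],
    [0,0,1.1,0],
    [0,0,1.4,0],
    [0,0,1.6,0],
    [0,0,1.8,0],
    [0,0,1.8,0],
    [0,0,1.8,0]
  ]
}}

```text
time: 10.05
tool_pos: [515.7, -154.6, 96.8]
orientation: [[0.978, 0.206, -0.0], [0.206, -0.978, 0.0], [-0.0, -0.0, -1.0]]
force: [0.2, 0.0, -4.5]
finger_gap: 0.273
finger_force: 22.7
```

```bash
cat >> h.py <<'E'
def match(A,B,roi,M=45):
    x0,y0,x1,y1=roi;r=cv2.matchTemplate(cv2.cvtColor(B[y0-M:y1+M,x0-M:x1+M],6),cv2.cvtColor(A[y0:y1,x0:x1],6),5);_,v,_,l=cv2.minMaxLoc(r);return np.array(l)-M,round(v,3)
def where(bot):
    a=cv2.imread('pics/scene0.png');i=bot.get_image('scene')[:,:,::-1].copy();s=bot.get_state()
    print('scene shift',match(a,i,(360,268,400,295)),'F',np.round(s['force'],1),'pos',np.round(s['tool_pos'],1),'gap',round(s['finger_gap'],3),round(s['finger_force'],1),'t',s['time'])
    return i
E
python3 - <<'E'
from plant import bot
from h import *
where(bot)
E
```

```text
scene shift (array([ 2, -2]), 0.93) F [ 0.7  1.  -4.4] pos [ 515.7 -154.7   97. ] gap 0.271 22.7 t 10.1
```

Emit:
{"api": "step_arm", "payload": {
  "deltas": [
    [0,0,0.15,0],
    [0,0,0.3,0],
    [0,0,0.45,0],
    [0,0,0.45,0]
  ]
}}

```text
time: 10.43
tool_pos: [515.6, -155.1, 93.0]
orientation: [[0.979, 0.206, 0.0], [0.206, -0.979, -0.001], [0.0, 0.001, -1.0]]
force: [-3.4, 0.1, 6.1]
finger_gap: 0.276
finger_force: 23.4
```

Emit:
{"api": "step_arm", "payload": {
  "deltas": [
    [0,0,0.15,0],
    [0,0,0.25,0],
    [0,0,0.25,0],
    [0,0,0.25,0]
  ]
}}

```text
time: 10.77
tool_pos: [516.0, -155.0, 90.8]
orientation: [[0.979, 0.206, 0.001], [0.206, -0.979, -0.001], [0.001, 0.001, -1.0]]
force: [-3.2, -0.7, 5.5]
finger_gap: 0.276
finger_force: 23.2
```

```bash
python3 - <<'E'
from plant import bot
from h import *
where(bot)
E
```

```text
scene shift (array([ 1, -3]), 0.91) F [-3.  -0.4  6.7] pos [ 516.  -155.    90.8] gap 0.272 23.2 t 10.8167
```

Contact. The bail slipped back to ~0.85, so I'll lift briskly: the extra inertial load makes the tab slip further toward upright. Then I'll set it down.

Emit:
{"api": "step_arm", "payload": {
  "deltas": [
    [0,0,-0.5,0],
    [0,0,-3,0],
    [0,0,-6,0],
    [0,0,-8,0],
    [0,0,-9.3,0],
    [0,0,-10,0],
    [0,0,-10.3,0],
    [0,0,-10.3,0],
    [0,0,-10.3,0],
    [0,0,-10.3,0]
  ]
}}

```text
time: 11.65
tool_pos: [515.0, -154.5, 191.8]
orientation: [[0.978, 0.206, -0.002], [0.206, -0.978, 0.001], [-0.002, -0.001, -1.0]]
force: [-0.3, 0.6, -3.5]
finger_gap: 0.273
finger_force: 22.6
```

```bash
python3 - <<'E'
from plant import bot
from h import *
i=where(bot)
a=cv2.imread('pics/scene0.png');print(match(a,i,(360,268,400,295),90))
ms=bot.camera_model('scene');np.set_printoptions(precision=1,suppress=True)
d,_=match(a,i,(360,268,400,295),90)
def proj(m,P):
    c=np.linalg.inv(m['pose'])@np.r_[P,1.];u=m['intrinsics']@c[:3];return u[:2]/u[2]
from scipy.optimize import fsolve
P0=np.array([574,-143,0.])
f=lambda q:proj(ms,P0+[q[0],.2*q[0],q[1]])-proj(ms,P0)-d
q=fsolve(f,[0,90]);print('pail dx,dz',q);s=bot.get_state()
h=np.array([574+q[0],-143+.2*q[0]]);hx=(h-s['tool_pos'][:2])@[.979,.206];hz=s['tool_pos'][2]+35.5-50-q[1];print('tab rel hinge',hx,hz,np.arctan2(hz,hx),np.hypot(hx,hz))
E
```

```text
scene shift (array([ 13, -39]), 0.92) F [-0.1 -0.3 -3.7] pos [ 515.1 -154.5  191.9] gap 0.276 22.6 t 11.7
(array([ 13, -39]), 0.92)
pail dx,dz [-22.9  90.9]
tab rel hinge 36.65397675455541 86.5248205345054 1.1700918762120511 93.968391390147
```

The bail is now at ~1.17 rad. Setting the pail down near its start.

Emit:
{"api": "step_arm", "payload": {
  "deltas": [
    [0.3,0,0.5,0],
    [0.8,0,1.5,0],
    [1.3,0,2.8,0],
    [1.8,0,4.1,0],
    [2.1,0,5.4,0],
    [2.2,0,6.6,0],
    [2.2,0,7.5,0],
    [2.2,0,8.1,0],
    [2.2,0,8.4,0],
    [2.2,0,8.4,0]
  ]
}}

```text
time: 12.53
tool_pos: [536.8, -150.0, 108.1]
orientation: [[0.978, 0.206, -0.001], [0.206, -0.978, 0.0], [-0.001, -0.001, -1.0]]
force: [0.3, -0.0, -3.4]
finger_gap: 0.272
finger_force: 22.6
```

```bash
python3 - <<'E'
from plant import bot
from h import *
where(bot)
E
```

```text
scene shift (array([ 1, -3]), 0.94) F [ 0.2  1.1 -3.8] pos [ 537.2 -150.1  108.8] gap 0.271 22.6 t 12.5833
```

Emit:
{"api": "step_arm", "payload": {
  "deltas": [
    [0,0,0.15,0],
    [0,0,0.3,0],
    [0,0,0.3,0]
  ]
}}

```text
time: 12.83
tool_pos: [537.3, -150.2, 106.1]
orientation: [[0.979, 0.206, 0.0], [0.206, -0.979, -0.0], [0.0, 0.0, -1.0]]
force: [-0.1, 0.4, -3.3]
finger_gap: 0.269
finger_force: 22.6
```

Emit:
{"api": "step_arm", "payload": {
  "deltas": [
    [0,0,0.1,0],
    [0,0,0.2,0],
    [0,0,0.2,0]
  ]
}}

```text
time: 13.08
tool_pos: [536.7, -150.5, 104.5]
orientation: [[0.979, 0.206, -0.0], [0.206, -0.979, -0.001], [-0.001, 0.001, -1.0]]
force: [-2.9, -0.9, 3.2]
finger_gap: 0.275
finger_force: 23.3
```

Pail is down. Release, rise clear, and check.

Emit:
{"api": "step_arm", "payload": {
  "deltas": [
    [0,0,-0.08,0],
    [0,0,-0.08,0],
    [0,0,-0.08,0]
  ]
}}

```text
time: 13.33
tool_pos: [537.4, -150.1, 104.7]
orientation: [[0.978, 0.206, 0.0], [0.206, -0.978, 0.0], [0.0, -0.0, -1.0]]
force: [-0.3, -0.1, -1.3]
finger_gap: 0.274
finger_force: 22.7
```

Emit:
{"api": "step_arm", "payload": {
  "deltas": [
    [0,0,0,0],
    [0,0,0,0],
    [0,0,0,0],
    [0,0,0,0],
    [0,0,-1,0],
    [0,0,-3,0],
    [0,0,-6,0],
    [0,0,-8,0],
    [0,0,-8,0],
    [0,0,-8,0]
  ],
  "jaw": 5
}}

```text
time: 14.17
tool_pos: [538.1, -150.3, 186.6]
orientation: [[0.979, 0.206, 0.003], [0.206, -0.979, -0.001], [0.003, 0.002, -1.0]]
force: [-0.1, 1.0, -0.4]
finger_gap: 0.587
finger_force: 0.0
```

```bash
python3 - <<'E'
from plant import bot
from h import *
np.set_printoptions(precision=1,suppress=True)
i=where(bot);ms=bot.camera_model('scene');mw=bot.camera_model('wrist');w=bot.get_image('wrist')[:,:,::-1].copy()
cv2.imwrite('pics/w9.png',w);cv2.imwrite('pics/s9.png',i)
b=blob(orange(i),(330,150,470,320));c=blob(orange(w),(0,0,640,480));print(b,c);print(tri(ms,b[0][0],mw,c[0][0]))
E
```

```text
scene shift (array([1, 0]), 0.997) F [-0.4  0.3  0.2] pos [ 537.3 -150.2  185.3] gap 0.584 0.0 t 14.2167
(((425.248779296875, 279.9609375), (31.01030731201172, 12.432060241699219), 24.775142669677734), 282.5) (((319.9999694824219, 280.0), (27.999996185302734, 51.99999237060547), 0.0), 256.5)
(array([ 480.3, -163. ,   48.9]), np.float64(1.0601526935711016))
```

The bail fell flat again, and the pail is back at its start. New grip: pinch only the last ~9 mm of the tab with the pad's lower corner, which means a smaller patch and much less twisting resistance. I'll also hold the tab all the way to upright.

Emit:
{"api": "step_arm", "payload": {
  "deltas": [
    [-2,0,0,0],
    [-5,0,0,0],
    [-8.5,0.05,2,0],
    [-8.5,0.05,5,0],
    [-8.5,0.05,8,0],
    [-8.5,0.05,11,0],
    [-8.5,0.05,14,0],
    [-8.5,0.05,16,0],
    [-8.5,0.05,16.3,0],
    [-8.5,0.05,16.3,0]
  ]
}}

```text
time: 15.1
tool_pos: [452.7, -167.5, 20.3]
orientation: [[0.978, 0.207, -0.004], [0.207, -0.978, 0.002], [-0.004, -0.002, -1.0]]
force: [0.6, -0.1, 0.0]
finger_gap: 0.584
finger_force: 0.0
```

Emit:
{"api": "step_arm", "payload": {
  "deltas": [
    [0,0,0,0],
    [0,0,0,0],
    [0,0,0,0],
    [0,0,0,0],
    [0,0,0,0],
    [0,0,0,0],
    [0,0,0,0]
  ],
  "jaw": 1.8
}}

```text
time: 15.68
tool_pos: [454.4, -168.3, 22.1]
orientation: [[0.979, 0.206, 0.001], [0.206, -0.979, -0.0], [0.001, 0.0, -1.0]]
force: [0.9, -0.4, 0.5]
finger_gap: 0.268
finger_force: 19.6
```

```bash
python3 - <<'E'
from plant import bot
from h import *
where(bot);r=11.35
print([[round(r*(1-np.cos(a)),2),0,round(-r*np.sin(a),2),0] for a in np.arange(.05,.51,.05)])
print([[round(r*(np.cos(.5)-np.cos(a)),2),0,round(-r*(np.sin(a)-np.sin(.5)),2),0] for a in np.arange(.55,1.01,.05)])
print([[round(r*(np.cos(1.)-np.cos(a)),2),0,round(-r*(np.sin(a)-np.sin(1.)),2),0] for a in np.arange(1.055,1.6,.055)])
E
```

```text
scene shift (array([1, 0]), 0.995) F [ 0.  -0.4  0.8] pos [ 454.3 -168.3   22. ] gap 0.265 19.6 t 15.7333
[[np.float64(0.01), 0, np.float64(-0.57), 0], [np.float64(0.06), 0, np.float64(-1.13), 0], [np.float64(0.13), 0, np.float64(-1.7), 0], [np.float64(0.23), 0, np.float64(-2.25), 0], [np.float64(0.35), 0, np.float64(-2.81), 0], [np.float64(0.51), 0, np.float64(-3.35), 0], [np.float64(0.69), 0, np.float64(-3.89), 0], [np.float64(0.9), 0, np.float64(-4.42), 0], [np.float64(1.13), 0, np.float64(-4.94), 0], [np.float64(1.39), 0, np.float64(-5.44), 0]]
[[np.float64(0.28), 0, np.float64(-0.49), 0], [np.float64(0.59), 0, np.float64(-0.97), 0], [np.float64(0.93), 0, np.float64(-1.43), 0], [np.float64(1.28), 0, np.float64(-1.87), 0], [np.float64(1.66), 0, np.float64(-2.3), 0], [np.float64(2.05), 0, np.float64(-2.7), 0], [np.float64(2.47), 0, np.float64(-3.09), 0], [np.float64(2.91), 0, np.float64(-3.45), 0], [np.float64(3.36), 0, np.float64(-3.79), 0], [np.float64(3.83), 0, np.float64(-4.11), 0]]
[[np.float64(0.53), 0, np.float64(-0.32), 0], [np.float64(1.09), 0, np.float64(-0.62), 0], [np.float64(1.65), 0, np.float64(-0.88), 0], [np.float64(2.23), 0, np.float64(-1.11), 0], [np.float64(2.82), 0, np.float64(-1.31), 0], [np.float64(3.43), 0, np.float64(-1.47), 0], [np.float64(4.04), 0, np.float64(-1.6), 0], [np.float64(4.65), 0, np.float64(-1.7), 0], [np.float64(5.27), 0, np.float64(-1.77), 0], [np.float64(5.9), 0, np.float64(-1.8), 0]]
```

Gripped. First third of the arc.

Emit:
{"api": "step_arm", "payload": {
  "deltas": [
    [0.01,0,-0.57,0],
    [0.06,0,-1.13,0],
    [0.13,0,-1.7,0],
    [0.23,0,-2.25,0],
    [0.35,0,-2.81,0],
    [0.51,0,-3.35,0],
    [0.69,0,-3.89,0],
    [0.9,0,-4.42,0],
    [1.13,0,-4.94,0],
    [1.39,0,-5.44,0]
  ]
}}

```text
time: 16.57
tool_pos: [467.9, -165.2, 76.7]
orientation: [[0.978, 0.206, -0.0], [0.206, -0.978, 0.0], [-0.0, -0.0, -1.0]]
force: [0.6, -0.9, -1.5]
finger_gap: 0.264
finger_force: 19.7
```

```bash
python3 - <<'E'
from plant import bot
from h import *
where(bot)
E
```

```text
scene shift (array([1, 0]), 0.942) F [-1.  -0.4  1.2] pos [ 468.6 -165.2   77.4] gap 0.268 19.8 t 16.6167
```

Much smaller force, and the pail is unmoved. Continuing.

Emit:
{"api": "step_arm", "payload": {
  "deltas": [
    [0.28,0,-0.49,0],
    [0.59,0,-0.97,0],
    [0.93,0,-1.43,0],
    [1.28,0,-1.87,0],
    [1.66,0,-2.3,0],
    [2.05,0,-2.7,0],
    [2.47,0,-3.09,0],
    [2.91,0,-3.45,0],
    [3.36,0,-3.79,0],
    [3.83,0,-4.11,0]
  ]
}}

```text
time: 17.45
tool_pos: [505.5, -157.3, 117.6]
orientation: [[0.978, 0.206, -0.0], [0.206, -0.978, -0.0], [-0.0, 0.0, -1.0]]
force: [-1.2, -0.8, -0.1]
finger_gap: 0.261
finger_force: 19.6
```

```bash
python3 - <<'E'
from plant import bot
from h import *
where(bot)
E
```

```text
scene shift (array([2, 1]), 0.946) F [-0.4 -0.9  3.4] pos [ 506.8 -157.1  118.2] gap 0.266 19.9 t 17.5
```

Emit:
{"api": "step_arm", "payload": {
  "deltas": [
    [0.53,0,-0.4,0],
    [1.09,0,-0.75,0],
    [1.65,0,-1.05,0],
    [2.23,0,-1.3,0],
    [2.82,0,-1.5,0],
    [3.43,0,-1.67,0],
    [4.04,0,-1.8,0],
    [4.6,0,-1.9,0],
    [5.1,0,-1.97,0],
    [5.4,0,-2,0]
  ]
}}

```text
time: 18.33
tool_pos: [559.0, -145.9, 137.5]
orientation: [[0.978, 0.207, 0.001], [0.207, -0.978, 0.0], [0.001, 0.0, -1.0]]
force: [-1.0, 0.2, 4.0]
finger_gap: 0.258
finger_force: 21.0
```

```bash
python3 - <<'E'
from plant import bot
from h import *
i=where(bot);b=blob(orange(i),(330,120,470,320));print(b)
g=cv2.cvtColor(i,6)[180:296:2,340:440:2];o=orange(i)[180:296:2,340:440:2]
for r in range(48):print(''.join('O' if w else ' .:-=+*#%@'[v//26] for v,w in zip(g[r],o[r])))
E
```

```text
scene shift (array([2, 1]), 0.949) F [-0.9  0.9  3.5] pos [ 559.3 -145.7  137.5] gap 0.259 21.0 t 18.3833
(((393.0405578613281, 215.75677490234375), (11.507928848266602, 30.4138126373291), 9.462322235107422), 240.5)
.=+*%@@@@@@@@@@@@-.::....:..::.....=###*++++++++++
:@@@@@@@@@@@@@@@%=:....:.....:..:==*###*++++++++++
:@@@@@@@@@@%%#*####+=:..........=#*####*++++++++++
-@@@@################+:...::....:+*####*++++++++++
:#@@@#################:...=+-...:+*####+++++++++++
:**%%#########**#####*:...+*-...:+#####+++++++++++
:****####**##########=.:..+*:...-+###*++++++++++++
:****################=.:.:++:...-+#=-:.:=+++++++++
:**#########*########=.:.:++:...=+*-:...:::=+*++++
:**##################=..::++....=*#-.::.::::-=++++
:*################*##=::.:*+....=**::.:..::.:::=++
:*#*#########*#*#####+...-*+OO:.+**:::...::::..::=
-%#**#####*##########*=-:-*+##O+##+::::..:::..:..:
-###**############%@@#**++*+OO+###+-.::.:::::::::.
-#########**#######%**###++OOO+###=-:::.:..:.:::.:
-#####**##########****##*OOOOO++=--:.:.::.:...:..:
=##########*#######**#**+OOOOO-::.::...:::::..::::
=################
[... 863 characters left out ...]
:::.*@*++++=+-:.:+=...:::.:.....:::..
:::..:.:.:..:..-+%%@%%%%@@%%*=+-::.:.:...:::.:.:..
:::.:::::::::.+@%%##%#%%%%%%%@%-.::..:..:.::.::...
.::::.:.:..::-@%####%%%%%%%%#%@@-:::::::::.::::..:
.::::...::.::+@#**###%%%%%%%#%#@%:::::::::::::::::
::.:..:::::..+@#**##%%%%%%#%%%##@-...:.::::::::::.
.:.:.....::..:@%**%%%%%%%%%%%##%@-..::..:::::::.:.
.:...::::.....+%*#%#%%%%%%%%##%@%::.:..:::::::::::
:.:..:..::....+**@@@%@%%%%%%%@@%=..:::::::::::::..
.....::::::::.+**%#%%@@@@@@@@%**::..:::::::.::.::.
...:.:.:::..::*%%********#***#**::::::::::::::::..
:...:.::.::...=**********######+::..:::::::::::..:
:.:.:...::::..=*********#######=.::::.::::.:::.:.:
.:::..::::::::=*********###*###-.:...::::.:.::..::
```

The bail stands upright and the pail hasn't moved. Hold briefly, release, and rise.

Emit:
{"api": "step_arm", "payload": {
  "deltas": [
    [0,0,0,0],
    [0,0,0,0],
    [0,0,0,0],
    [0,0,0,0]
  ]
}}

```text
time: 18.72
tool_pos: [557.9, -146.3, 137.4]
orientation: [[0.979, 0.206, 0.0], [0.206, -0.979, -0.0], [0.0, 0.0, -1.0]]
force: [-1.0, 0.8, 4.8]
finger_gap: 0.257
finger_force: 21.2
```

Emit:
{"api": "step_arm", "payload": {
  "deltas": [
    [0,0,0,0],
    [0,0,0,0],
    [0,0,0,0],
    [0,0,0,0],
    [0,0,0,0],
    [0,0,-1,0],
    [0,0,-3,0],
    [0,0,-5,0],
    [0,0,-6,0],
    [0,0,-6,0]
  ],
  "jaw": 5
}}

```text
time: 19.55
tool_pos: [559.6, -146.4, 200.1]
orientation: [[0.978, 0.206, 0.005], [0.206, -0.979, -0.001], [0.004, 0.002, -1.0]]
force: [0.4, -0.6, -0.1]
finger_gap: 0.587
finger_force: 0.0
```

```bash
python3 - <<'E'
from plant import bot
from h import *
np.set_printoptions(precision=1,suppress=True)
i=where(bot);ms=bot.camera_model('scene');mw=bot.camera_model('wrist');w=bot.get_image('wrist')[:,:,::-1].copy()
b=blob(orange(i),(330,120,470,320));c=blob(orange(w),(0,0,640,480));print(b,c)
k=orange(i)[120:320,330:470];ys,xs=np.nonzero(k);xs+=330;ys+=120
tp=(xs[ys<=ys.min()+2].mean(),ys.min()+1);bt=(xs[ys>=ys.max()-2].mean(),ys.max()-1);print(tp,bt)
k=orange(w);yw,xw=np.nonzero(k);print(yw.min(),yw.max(),xw.min(),xw.max())
mt=bot.camera_model('top');
for y in range(yw.min(),yw.max()+1,4):print(y,xw[yw==y].min() if (yw==y).any() else '',xw[yw==y].max() if (yw==y).any() else '')
# tab top end plane z=168 & bottom
print('top by scene',[plane(ms,tp,z) for z in(164,168)],'bot',plane(ms,bt,118))
print('wrist centre',plane(mw,c[0][0],168),plane(mw,c[0][0],143))
E
```

```text
scene shift (array([2, 1]), 0.949) F [-0.7  0.2  0.2] pos [ 558.7 -146.3  198.4] gap 0.578 0.0 t 19.6
(((393.3176574707031, 217.07058715820312), (11.497315406799316, 29.50254249572754), 12.52880859375), 243.5) (((318.5, 252.5), (43.0, 41.0), 90.0), 1552.5)
(np.float64(398.7142857142857), np.int64(204)) (np.float64(389.5625), np.int64(230))
231 274 298 339
231 308 331
235 303 334
239 303 334
243 301 336
247 300 337
251 300 337
255 299 337
259 299 338
263 298 339
267 298 339
271 299 338
top by scene [array([ 556.8, -155.3,  164. ]), array([ 549.2, -148.9,  168. ])] bot [ 557.  -139.7  118. ]
wrist centre [ 565.2 -144.6  168. ] [ 556.4 -146.4  143. ]
```

```bash
python3 - <<'E'
from plant import bot
from h import *
np.set_printoptions(precision=1,suppress=True)
ms=bot.camera_model('scene');mw=bot.camera_model('wrist');mt=bot.camera_model('top')
print('ctr',tri(ms,(393.3,217),mw,(318.5,252.5)))
print('top',tri(ms,(398.7,204),mw,(318.5,272)))
print('bot',tri(ms,(389.6,230),mw,(319.5,232)))
t=bot.get_image('top')[:,:,::-1].copy();t0=cv2.imread('pics/top0.png')
print('pail top-view shift',match(t0,t,(380,222,408,240),20),mw['pose'][:3,3])
E
```

```text
ctr (array([ 556. , -145.8,  142. ]), np.float64(1.2522327782974023))
top (array([ 551.4, -148.5,  166.8]), np.float64(3.60355468752013))
bot (array([ 561.9, -144.9,  114.9]), np.float64(1.8263465773865193))
pail top-view shift (array([ 9, -7]), 0.479) [ 634.9 -130.6  366. ]
```

The tab centre is at (556,-146,142), leaning back ~0.2 rad (bail ≈1.37, within the window). Next I turn the gripper 90° to pinch across the 10 mm thickness.

```bash
python3 - <<'E'
from plant import bot
print(bot.get_state()['joints'])
E
```

```text
[ 0.4421676   0.44625876 -0.3476722   1.64107458  0.16711275  1.08462153
 -1.31566083]
```

Emit:
{"api": "step_arm", "payload": {
  "deltas": [
    [0,0,0,0.12],
    [0,0,0,0.12]
  ]
}}

```text
time: 19.87
tool_pos: [557.3, -146.2, 196.0]
orientation: [[0.997, 0.082, -0.002], [0.082, -0.997, 0.001], [-0.002, -0.001, -1.0]]
force: [-0.4, -0.6, -0.3]
finger_gap: 0.585
finger_force: 0.0
```

```bash
python3 - <<'E'
from plant import bot
s=bot.get_state();print(s['joints'][6],s['orientation'][:,0])
E
```

```text
-1.4254009857817187 [ 0.99659654  0.08240817 -0.00205626]
```

Emit:
{"api": "step_arm", "payload": {
  "deltas": [
    [0,0,0,-0.12],
    [0,0,0,-0.24],
    [0,0,0,-0.36],
    [0,0,0,-0.48],
    [0,0,0,-0.6],
    [0,0,0,-0.72],
    [0,0,0,-0.84],
    [0,0,0,-0.96],
    [0,0,0,-1.08],
    [0,0,0,-1.2]
  ]
}}

```text
time: 20.7
tool_pos: [557.6, -146.2, 196.3]
orientation: [[0.27, 0.963, -0.001], [0.963, -0.27, 0.0], [0.0, -0.002, -1.0]]
force: [0.7, -0.3, 0.2]
finger_gap: 0.59
finger_force: 0.0
```

Emit:
{"api": "step_arm", "payload": {
  "deltas": [
    [0,0,0,-0.12],
    [0,0,0,-0.24],
    [0,0,0,-0.36],
    [0,0,0,-0.48],
    [0,0,0,-0.49],
    [0,0,0,-0.49]
  ]
}}

```text
time: 21.2
tool_pos: [557.7, -146.3, 196.4]
orientation: [[-0.205, 0.979, -0.001], [0.979, 0.205, 0.001], [0.001, -0.001, -1.0]]
force: [0.6, -0.5, -0.2]
finger_gap: 0.584
finger_force: 0.0
```

```bash
python3 - <<'E'
from plant import bot
from h import *
s=bot.get_state();print(s['joints'].round(2) if hasattr(s['joints'],'round') else s['joints'],np.round(s['orientation'],3))
rel(bot,(558,-146,116),1.776);rel(bot,(570,-143.5,116),1.776)
i=where(bot);k=orange(i)[120:320,330:470];ys,xs=np.nonzero(k);print(ys.min()+120,ys.max()+120,xs.mean()+330)
E
```

```text
[ 0.69  0.51 -0.76  1.64  0.38  1.15  0.05] [[-0.205  0.979 -0.001]
 [ 0.979  0.205  0.001]
 [ 0.001 -0.001 -1.   ]]
[0.02 0.05 8.04] roll 0.001
[0.01 1.27 8.04] roll 0.001
scene shift (array([2, 1]), 0.949) F [-0.4 -0.4 -0.2] pos [ 557.7 -146.3  196.6] gap 0.582 0.0 t 21.25
203 231 393.12274368231044
```

Emit:
{"api": "step_arm", "payload": {
  "deltas": [
    [0,0,1,0],
    [0,0,3,0],
    [0,0,5,0],
    [0,0,7,0],
    [0,0,8,0],
    [0,0,8,0],
    [0,0.6,8,0],
    [0,1.2,8,0],
    [0,1.2,8,0]
  ]
}}

```text
time: 22.0
tool_pos: [572.2, -143.1, 118.5]
orientation: [[-0.206, 0.979, 0.003], [0.979, 0.206, 0.0], [-0.0, 0.003, -1.0]]
force: [0.5, -0.7, 0.5]
finger_gap: 0.584
finger_force: 0.0
```

Emit:
{"api": "step_arm", "payload": {
  "deltas": [
    [0,0,0,0],
    [0,0,0,0],
    [0,0,0,0],
    [0,0,0,0],
    [0,0,0,0],
    [0,0,0,0],
    [0,0,0,0],
    [0,0,0,0],
    [0,0,0,0],
    [0,0,0,0]
  ],
  "jaw": 0.5,
  "grip_force": 50
}}

```text
time: 22.83
tool_pos: [569.2, -144.0, 117.7]
orientation: [[-0.205, 0.979, -0.001], [0.979, 0.205, -0.001], [-0.0, -0.001, -1.0]]
force: [-2.3, -0.6, 5.1]
finger_gap: 0.104
finger_force: 51.2
```

```bash
python3 - <<'E'
from plant import bot
from h import *
i=where(bot)
g=cv2.cvtColor(i,6)[180:296:2,340:440:2];o=orange(i)[180:296:2,340:440:2]
for r in range(58):print(''.join('O' if w else ' .:-=+*#%@'[v//26] for v,w in zip(g[r],o[r])))
E
```

```text
scene shift (array([2, 1]), 0.95) F [-2.3 -0.3  4.9] pos [ 569.2 -144.   117.7] gap 0.107 51.2 t 22.8833
.=+#%@@@@@@@@@@=..::..:-.........:....::=+++++++++
:@@@@@@@@@@@@@@#.::.:.::..............::++++++++++
:@@@@@@@@@@%%##+:......-:..:..........:+++++++++++
-@@@@###*#######++-...:-::...:........+*++++++++++
:#@@@##############-::.::....::......=*+++++*+++++
:*#%%#########**###+......:...:...:.=##+++++++++++
:*#**####***#######*:+-.:.....:...:=*#++++++++++++
:****#####%########*-#=..:.....:=+*=-:.:=+++++++++
:*#*###############*-+:.-*-...:*##*-..:..:-=++++++
:*#*###############*-+:.-*=...-####-:.:.::..:=++++
:***##############*#-+..=*=.::-###*:.::....::::=++
:+#*#########*#*####-+OO+*=...+###*:::::.:..::..-=
-%#**#####*########*==OO+*=...*###+::::::::.::....
-###**############%@==OO+*-...*###+-.::.::.::..:..
-#########**#######%+=OO+*-.:.*###=-...:.:.::..:.:
-#####**##########***=OO+*:.::++=--:::.:.::::.:::.
=##################**=OO++:.::-:::::..::::.:.::::.
-######*##########**++OO+*++=::....:::.:..:::...::
=############***+=----OOO++-::.:::::....::.:..:...
=#######***++=---::.:OOOOO
[... 1262 characters left out ...]
.*%%********#*****+:.:::::.:::::::..:
.:...::::::::.=*********#######+...::::::::::..:.:
...::..::::...=+***#****######*=.:.:::::::.::..:::
::::...:::::.:=********######**-.:...:..::::....::
:.:.:..::::::.=********#*#####*::.:.:::..::::.::::
::.::.:.......-*******##*#####+::.::::.::::.::::.:
.......::...:.-******#*#####*#+..::.:::::::::::::.
....:.:..:.::.-*******#*######=.::::.::::::::::.:.
::.::..::.::::-*****#*###*###*-.:::::::.::::.:::::
....::.::...:.:*******##*####*::.::.:::::::::..::.
..::::.::.::::.-*******######+:..:...:.::::..:..:.
::.::::::::.:...-+**#**####*+:...........:::::.::.
:..:::::::::..::::-=+*****+-.:::.:...:..:::.::::::
..:::..::.:::::..::.::::::.::::.::..::..::..::::::
```

Tab pinched (9 mm gap, 51 N) with the bail upright. Lift 7 cm and check.

Emit:
{"api": "step_arm", "payload": {
  "deltas": [
    [0,0,-0.2,0],
    [0,0,-0.6,0],
    [0,0,-1.3,0],
    [0,0,-2.2,0],
    [0,0,-3.2,0],
    [0,0,-4.3,0],
    [0,0,-5.4,0],
    [0,0,-6.3,0],
    [0,0,-6.9,0],
    [0,0,-7,0]
  ]
}}

```text
time: 23.72
tool_pos: [570.5, -143.7, 188.9]
orientation: [[-0.205, 0.979, 0.002], [0.979, 0.205, -0.0], [-0.001, 0.002, -1.0]]
force: [0.8, 0.6, -2.8]
finger_gap: 0.106
finger_force: 49.8
```

Emit:
{"api": "step_arm", "payload": {
  "deltas": [
    [0.4,0,0,0],
    [1.2,0,0,0.02],
    [2.4,0,0,0.04],
    [4,0,0,0.07],
    [5.8,0,0,0.1],
    [7.8,0,0,0.13],
    [9.8,0,0,0.16],
    [11.8,0,0,0.19],
    [13.8,0,0,0.205],
    [15.8,0,0,0.205]
  ]
}}

```text
time: 24.55
tool_pos: [536.4, 12.0, 186.6]
orientation: [[-0.001, 1.0, -0.001], [1.0, 0.001, 0.0], [0.0, -0.001, -1.0]]
force: [0.7, 0.6, -2.9]
finger_gap: 0.106
finger_force: 49.8
```

```bash
python3 - <<'E'
from plant import bot
from h import *
where(bot);rel(bot,(505,157,188),np.pi/2)
E
```

```text
scene shift (array([ -2, -23]), 0.328) F [ 0.3  6.9 -2. ] pos [535.4  17.5 187.2] gap 0.107 49.7 t 24.6
[13.98 -2.94 -0.04] roll 0.007
```

Emit:
{"api": "step_arm", "payload": {
  "deltas": [
    [1.8,-0.3,0,0],
    [3.6,-0.8,0,0],
    [5.4,-1.3,0,0],
    [7.2,-1.8,0,0],
    [9,-2.2,0,0],
    [10.6,-2.6,0,0],
    [12,-2.9,0,0],
    [13.2,-3,0,0],
    [14,-3,0,0],
    [14.3,-3,0,0]
  ]
}}

```text
time: 25.43
tool_pos: [506.9, 155.2, 187.1]
orientation: [[-0.004, 1.0, -0.0], [1.0, 0.004, 0.001], [0.001, -0.0, -1.0]]
force: [0.4, -0.1, -3.0]
finger_gap: 0.107
finger_force: 49.6
```

Emit:
{"api": "step_arm", "payload": {
  "deltas": [
    [0,0,0,0],
    [0,0,0,0],
    [0,0,0,0],
    [0,0,0,0],
    [0,0,0,0],
    [0,0,0,0]
  ]
}}

```text
time: 25.93
tool_pos: [507.1, 153.3, 187.2]
orientation: [[-0.001, 1.0, -0.0], [1.0, 0.001, -0.0], [-0.0, -0.0, -1.0]]
force: [-0.7, 0.1, -2.4]
finger_gap: 0.109
finger_force: 49.6
```

```bash
python3 - <<'E'
from plant import bot
from h import *
i=where(bot);rel(bot,(505,157,188),np.pi/2);np.set_printoptions(precision=1,suppress=True)
cv2.imwrite('pics/s10.png',i);t=bot.get_image('top')[:,:,::-1].copy();cv2.imwrite('pics/t10.png',t)
w=bot.get_image('wrist')[:,:,::-1].copy();cv2.imwrite('pics/w10.png',w)
v=np.hstack([cv2.resize(i[170:370,140:300],(480,600)),cv2.resize(w,(320,240)).__class__ and np.vstack([cv2.resize(w,(320,240)),cv2.resize(t[130:310,130:290],(320,360))])])
cv2.imwrite('pics/v10.png',v);print(v.shape)
print(blob(orange(i),(100,120,330,320)))
E
```

```text
scene shift (array([ -4, -23]), 0.321) F [ 0.5 -0.6 -3.4] pos [507.1 153.4 187.2] gap 0.109 49.6 t 25.9833
[ 0.36 -0.21 -0.08] roll 0.001
(600, 800, 3)
(((242.1384735107422, 225.60772705078125), (34.9777946472168, 15.00820255279541), 82.87498474121094), 205.5)
```

View pics/v10.png

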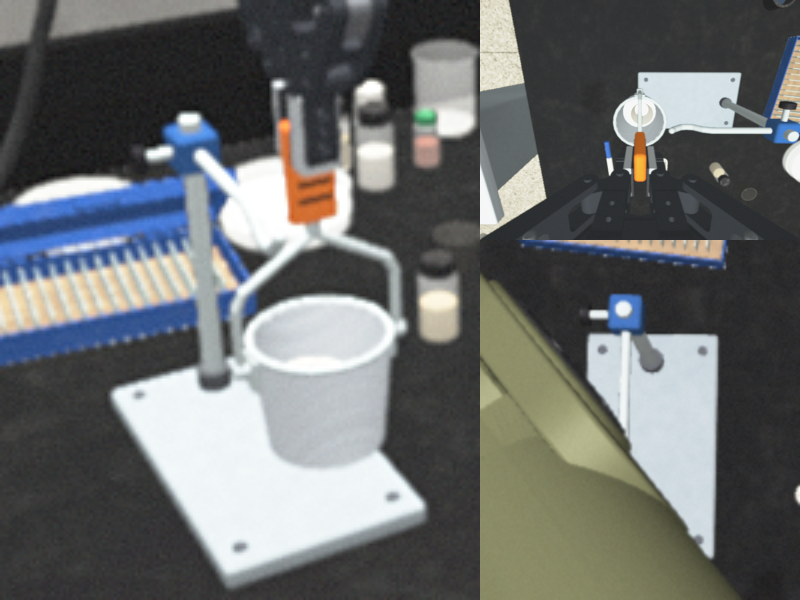

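The pail hangs upright in the gripper. The hook tip is at about (230,252) in the scene view and (380,260) in the wrist view; the bail apex is at about (244,247) in the scene view. I'll triangulate both.

```bash
python3 - <<'E'
from plant import bot
from h import *
np.set_printoptions(precision=1,suppress=True)
w=cv2.imread('pics/w10.png');mw=bot.camera_model('wrist');ms=bot.camera_model('scene')
k=orange(w);y,x=np.nonzero(k);print('orange',y.min(),y.max(),x.min(),x.max(),x[y<y.min()+5].mean())
g=cv2.cvtColor(w,6)
print('hook cols',370,410)
for r in range(240,272,2):print(r,''.join(' .:-=+*#%@'[v//26] for v in g[r,300:440:2]))
def proj(m,P):
    c=np.linalg.inv(m['pose'])@np.r_[P,1.];u=m['intrinsics']@c[:3];return u[:2]/u[2]
print('exp tip',proj(mw,np.array([544,157,163.])),proj(ms,np.array([544,157,163.])),'exp apex',proj(mw,np.array([507,153.5,181.5])),proj(ms,np.array([507,153.5,181.5])))
print('tip',tri(mw,(380,260),ms,(230,251.7)))
E
```

```text
orange 265 363 307 332 319.47435897435895
hook cols 370 410
240 @@@%%%%#%@@%#%%%%%%%%@@%**********@@%%%%%%%%%%%%%%%%%%%%%%%%%%%%%%%%%%
242 @@@@%%%#%@@%#%%%%%%%@@%***********%@%%%%%%%%%%%%%%%%%%%%%%%%%%%%%%%%%%
244 @@@@@%%#%@@%#%%%%%%@@@************%@@%%%%%%%%%%%%%%%%%%%%%%%%%%%%%%%%%
246 @@@@@@@%%@@%#%%%%@@@@*************%@%%%%%%%%%%%%%%%%%%%%%%%%%%%%%%%%%%
248 %@@@@@@@%@@%%%@@@@@%**************@@%%%%%%%%%%%%%#####*##########%%%%%
250 *%@@@@@@%%@%@@@@@%#**************#@@%%%%%%%%%%#****##%%%%%%%%%%##**##%
252 ***#%@@@%@@%%@@%#****************%@@%%%%%%%#****###%%@@@@@@@@@%%%%###*
254 *****###%@@%##*******************%@@%%%%%#++**##%%%%%@@@@@@@@@@%%%%%%%
256 ****#***%@@%#********************%@%###******#%%%%%%@@@@@@@@@@@@@@%%%%
258 ********%@@%#*******************#@@#:::+#%%%##%%%%%%%@%%%%%%%@%%%%%@%%
260 ********%@@%#*******************%@@=:.-#%@@@%%%%%%#++==---===+++##%%%%
262 ********%%%%*******************#@@#:.:-#@@@@%%%#+=:.......:....::-=+##
264 *******=++++++****************#%@@+::::*%@@@%+=::.:.::..:.:::::.:..::-
266 ***##*========+***************%@@%-::::-*%%#=:::.::::..::.:.:.:::.:.::
268 *****+=========**************#%@@+::.::.:--::....::::...:::...::::..::
270 ***#*==========**************%@@#-:::::::::::::::::...:..:.::..:::::::
exp tip [385.4 261.1] [232.2 248. ] exp apex [319.6 280.3] [244.  246.1]
tip (array([541.7, 159.1, 159.9]), np.float64(4.978079776254396))
```

Both match the expected saddle at (563,157). Now thread the bail over the tip and stop above the saddle.

Emit:
{"api": "step_arm", "payload": {
  "deltas": [
    [0.1,0.3,0,0],
    [0.2,0.9,0,0],
    [0.35,1.7,0,0],
    [0.35,2.5,0,0],
    [0.35,3.3,0,0],
    [0.35,4.1,0,0],
    [0.35,4.8,0,0],
    [0.35,5.3,0,0],
    [0.35,5.6,0,0],
    [0.35,5.6,0,0]
  ]
}}

```text
time: 26.92
tool_pos: [563.6, 157.4, 187.0]
orientation: [[-0.002, 1.0, -0.0], [1.0, 0.002, 0.0], [0.0, -0.0, -1.0]]
force: [0.1, 0.7, -2.8]
finger_gap: 0.105
finger_force: 49.6
```

Emit:
{"api": "step_arm", "payload": {
  "deltas": [
    [0,0,0.1,0],
    [0,0,0.4,0],
    [0,0,0.8,0],
    [0,0,1.2,0],
    [0,0,1.6,0],
    [0,0,1.9,0],
    [0,0,2.0,0],
    [0,0,2.0,0],
    [0,0,2.0,0]
  ]
}}

```text
time: 27.67
tool_pos: [563.1, 157.5, 167.2]
orientation: [[-0.002, 1.0, -0.0], [1.0, 0.002, 0.0], [0.0, -0.0, -1.0]]
force: [0.9, -0.5, -4.0]
finger_gap: 0.103
finger_force: 49.6
```

```bash
python3 - <<'E'
from plant import bot
from h import *
where(bot)
E
```

```text
scene shift (array([-41, -33]), 0.317) F [ 0.2 -0.2 -3.2] pos [563.1 157.5 167.4] gap 0.108 49.6 t 27.7167
```

Still carrying the full weight with no side forces. Lower until the load transfers.

Emit:
{"api": "step_arm", "payload": {
  "deltas": [
    [0,0,0.1,0],
    [0,0,0.25,0],
    [0,0,0.4,0],
    [0,0,0.4,0],
    [0,0,0.4,0]
  ]
}}

```text
time: 28.13
tool_pos: [563.2, 157.3, 163.4]
orientation: [[-0.002, 1.0, 0.0], [1.0, 0.002, -0.0], [-0.0, 0.0, -1.0]]
force: [-0.4, 0.2, -1.7]
finger_gap: 0.107
finger_force: 49.9
```

Emit:
{"api": "step_arm", "payload": {
  "deltas": [
    [0,0,0.1,0],
    [0,0,0.2,0],
    [0,0,0.2,0],
    [0,0,0.2,0]
  ]
}}

```text
time: 28.47
tool_pos: [563.4, 157.6, 162.9]
orientation: [[-0.002, 1.0, 0.002], [1.0, 0.002, -0.0], [-0.0, 0.002, -1.0]]
force: [-2.8, -1.9, 10.5]
finger_gap: 0.107
finger_force: 51.7
```

Emit:
{"api": "step_arm", "payload": {
  "deltas": [
    [0,0,0.1,0],
    [0,0,0.1,0],
    [0,0,0.1,0]
  ]
}}

```text
time: 28.72
tool_pos: [563.5, 157.7, 162.7]
orientation: [[-0.002, 1.0, 0.003], [1.0, 0.002, -0.0], [-0.0, 0.003, -1.0]]
force: [-5.3, -3.3, 16.7]
finger_gap: 0.102
finger_force: 52.7
```

Seated at the expected height (apex ≈157). Relieve the push, release, and let it settle.

Emit:
{"api": "step_arm", "payload": {
  "deltas": [
    [0,0,-0.15,0],
    [0,0,-0.25,0],
    [0,0,-0.25,0],
    [0,0,-0.25,0]
  ]
}}

```text
time: 29.05
tool_pos: [563.2, 157.4, 163.1]
orientation: [[-0.002, 1.0, 0.001], [1.0, 0.002, 0.0], [0.0, 0.001, -1.0]]
force: [-1.6, -0.7, 4.6]
finger_gap: 0.105
finger_force: 50.8
```

Emit:
{"api": "step_arm", "payload": {
  "deltas": [
    [0,0,0,0],
    [0,0,0,0],
    [0,0,0,0],
    [0,0,0,0],
    [0,0,0,0],
    [0,0,0,0]
  ],
  "jaw": 4,
  "grip_force": 20
}}

```text
time: 29.55
tool_pos: [563.0, 157.5, 162.6]
orientation: [[-0.002, 1.0, -0.0], [1.0, 0.002, 0.0], [0.0, -0.0, -1.0]]
force: [0.9, -0.9, -0.3]
finger_gap: 0.469
finger_force: 0.0
```

```bash
python3 - <<'E'
from plant import bot
from h import *
i=where(bot);cv2.imwrite('pics/s11.png',i);print(blob(orange(i),(100,120,330,320)))
g=cv2.cvtColor(i,6)[196:330:2,190:280:2];o=orange(i)[196:330:2,190:280:2]
for r in range(len(g)):print(''.join('O' if w else ' .:-=+*#%@'[v//26] for v,w in zip(g[r],o[r])))
E
```

```text
scene shift (array([-42, -32]), 0.33) F [-0.4  0.2 -0.6] pos [563.  157.4 162.7] gap 0.469 0.0 t 29.6
(((223.34703063964844, 227.311767578125), (32.86497116088867, 13.992015838623047), 77.47119140625), 247.5)
..........:*-::::::.....::::.......:==:.....=
..........+#-:...::...:::::.......+@@@@-... =
......... -:.....::..:----:.......#@@@@-....=
..........::....::::.:--:::..:::: +%%##-....-
..........:-....::::..:::.:.:::::.+*+-=-....-
...... .. :=......:...............=----:.:.:+
.....%@@* :=....-=-.....-...-:.:-:=.::...:::=
....-@@@#::=....-*+:....=..:+++**-+:...:::::-
. :=+****+--.-OOO**:.:..-..:*#%%%==+===++:::+
..:++***++++OO%%O**:.:::-::-%%%%%+=*****+:::=
...-=+++==-+-OOOO**:.::.--::%@@@%+=*****+::.+
 :=+-----::=:OOOO**:..:.--..*#%##+-#@@@@*:::+
@@@@=--=@#-::OOOO+*-.::.--..*###**=@@@@@%:::=
@%*+--:+@@%::OOOO+*-.:.::*#+**##**=%@@@%*:::+
--::::--#@@#:OOOO+*-:::.:@@@@%%#**-#%%##*::.=
...::-::-#@@#=OOO+*=.::::@@@@@@@%+-#####*::::
:::::-=+++%@@%OO-+*=...:-@@@@@@@@*:#####*::::
=-====***+=%@@OOO+*+=++*%@@@@@@@@@-#####*::::
======***+==%@OOO-+***@@@@@@@@@@@%:=****=::::
======****::-#OOO
[... 1490 characters left out ...]
::::.:.:::
@@@@@@@@@#*****#*##############*:::.::::::.::
@@@@@@@@@@@@%*#*###############*::..:.:::::::
@@@@@@@@@@@@@**################*:..::::::::::
@@@@@@@@@@@@@#*#################*::::.:::::::
@@@@@@@@@@@@@%**################@*::.:::.::::
@@@@@@@@@@@@@%*#################@@+..::.:::::
@@@@@@@@@@@@@@**###############%@@%-.:.::::::
@@@@@@@@@@@@@@#*##############%@@@@%-...:::::
@@@@@@@@@@@@@@@##############%@@@@@@%:.::::::
@@@@@@@@@@@@@@@@##########%%@@@@@@@@@#:.:::::
@@@@@@@@@@@@@@@@@@%%%%%%%@@@@@@@@@@@@@*:::...
#@@@@@@@@@@@@@@@@@@@@@@@@@@@@@@@@@@@@@@*:::.:
+%@@@@@@@@@@@@@@@@@@@@@@@@@@@@@@@@@@@@@@+.:..
:*@@@@@@@@@@@@@@@@@@@@@@@@@@@@@@@@@@@@@@@-:.:
:=%@@@@@@@@@@@@@@@@@@@@@@@@@@@@@@@@@@@@@@%-.:
```

Hanging in the hook with the fingers free of it. Withdraw straight up and check for stillness.

Emit:
{"api": "step_arm", "payload": {
  "deltas": [
    [0,0,-0.3,0],
    [0,0,-1,0],
    [0,0,-2.5,0],
    [0,0,-4.5,0],
    [0,0,-6.5,0],
    [0,0,-8.5,0],
    [0,0,-10,0],
    [0,0,-11,0],
    [0,0,-11,0],
    [0,0,-11,0]
  ]
}}

```text
time: 30.43
tool_pos: [563.1, 157.4, 272.9]
orientation: [[-0.002, 1.0, 0.001], [1.0, 0.002, 0.0], [0.0, 0.001, -1.0]]
force: [-0.6, 0.6, -1.0]
finger_gap: 0.466
finger_force: 0.0
```

Emit:
{"api": "step_arm", "payload": {
  "deltas": [
    [0,0,0,0],
    [0,0,0,0],
    [0,0,0,0],
    [0,0,0,0],
    [0,0,0,0],
    [0,0,0,0],
    [0,0,0,0],
    [0,0,0,0],
    [0,0,0,0],
    [0,0,0,0]
  ]
}}

```text
time: 31.27
tool_pos: [563.0, 157.4, 272.8]
orientation: [[-0.002, 1.0, 0.0], [1.0, 0.002, 0.0], [0.0, 0.0, -1.0]]
force: [-0.8, 0.1, 0.1]
finger_gap: 0.473
finger_force: 0.0
```

```bash
python3 - <<'E'
from plant import bot
from h import *
np.set_printoptions(precision=1,suppress=True)
i=where(bot);ms=bot.camera_model('scene');mw=bot.camera_model('wrist');w=bot.get_image('wrist')[:,:,::-1].copy()
for _ in range(4):j=bot.get_image('scene')[:,:,::-1].copy()
b=blob(orange(i),(100,120,330,320));c=blob(orange(w),(0,0,640,480));print(b,blob(orange(j),(100,120,330,320)),c);print('tab ctr',tri(ms,b[0][0],mw,c[0][0]))
print('pail still',match(i,j,(205,262,255,320),10),np.abs(cv2.absdiff(i[200:330,190:270],j[200:330,190:270])).mean(), 'vs bg',cv2.absdiff(i[20:150,20:100],j[20:150,20:100]).mean())
a=cv2.imread('pics/scene0.png');print('boat,vial,marker',match(a,j,(300,293,346,317),15),match(a,j,(276,250,298,287),15),match(a,j,(318,325,392,362),15))
E
```

```text
scene shift (array([ -4, -23]), 0.315) F [ 0.3  0.6 -0.2] pos [563.  157.4 272.7] gap 0.467 0.0 t 31.3167
(((224.7432403564453, 226.95947265625), (33.37299346923828, 17.59069061279297), 80.53767395019531), 467.0) (((225.173095703125, 226.8654022216797), (33.14362716674805, 17.650453567504883), 78.69007110595703), 465.0) (((319.5, 234.5), (45.0, 15.0), 90.0), 558.5)
tab ctr (array([563. , 158.5, 189.2]), np.float64(0.7021980991757683))
pail still (array([0, 0]), 0.998) 2.278974358974359 vs bg 2.29650641025641
boat,vial,marker (array([0, 0]), 0.999) (array([0, 0]), 0.998) (array([0, 0]), 0.998)
```

Tab centre is at (563,158.5,189), where 188 mm height is expected when hung. The pail is still, and the other items haven't moved. Handing in.

```bash
python3 - <<'E'
from plant import bot
print(bot.hand_in())
E
```

```text
the job is handed in; nothing more can be done
None
```

The pail hangs still and upright in the stand's hook, with the boat, vial and marker unmoved; I handed the job in at about 31 s, after a first bail-raise that lifted and carried the pail about 5 cm and had to be redone, and no verdict came back (crucible assumed still inside, not checked after hanging).

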